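# Wear check of a kennel-gate hinge pin

### The arm

A 6-joint arm with a two-finger parallel gripper is mounted at the origin on a cart in front of the work surface, level with it; the furniture and walls round the work are solid. World frame = base frame: x ahead of the robot, y to its left, z up, the work surface at z = 0. Lengths are in m, angles in degrees, forces in N, time in s.
With the tool pointing down it reaches from about 0.35 to 0.875 m from the base axis. Payload 4.2 kg.
Tool frame: the origin (TCP) lies on the centre line of the jaws, within the pads' length; the fingertips stand 25 mm ahead of it and the grasp point (between the pads) lies 6 mm ahead of it (finger_overhang is the distance from the TCP to the fingertips, in m); z points along the fingers, y is the line along which they close (so a half turn about z gives the same grasp; the last joint's range is limited). The gripper opens to 87 mm and grips with 3 to 60 N. Pads are 19 mm wide; open, the fingers measure 117 mm over their backs; the gripper's body (75 mm by 190 mm) begins 51 mm behind the grasp point.
Start: joints at [91.364, 22.042, 0.453, 0, -68.411, -14.817], TCP at [0.145, 0.608, 0.248] pointing down, gripper open.
Joint ranges: [-179.83, 179.83], [-69.29, 118.12], [-61.27, 80.66], [-181.25, 117.63], [-171.15, -9.14], [-177.46, 177.46]. Speed limits (degrees/s): [159.86, 159.86, 180, 180, 180, 180].

### API

Orientations are given as a 3x3 rotation matrix whose columns are the frame's x, y, z axes.
In Python, from station import sense, capture, finish_job, spot_in, tip_of, finger_overhang gives the robot as it stands. The module is installed in compiled form; this text tells all that it offers.
- The arm moves only by the tool servo_tool, never from a script. Its arguments are lists of equal length, an entry for each row: "slide": the shift along the tool's x, y, z in m, a list of three; "spin": the turn about the tool's z in degrees; "grip": the closure, from 0 (fully open) to 1 (shut). A call has exactly 5 rows; each row is the pose to reach, as a shift and turn from the pose commanded when the call began, along the tool's axes at that moment; what a row does not reach only later rows make up. A row lasts 1/12 s, in which the tool goes at most 41.7 mm and 7.16 degrees, less where a joint would pass 70% of its speed; a pose out of reach is approached as far as the arm can. A call with a gripper value outside its range is refused whole. The fingers move at their own pace and stop on an object; the grip force is fixed at half the most. Time passes only in rows, so rows that repeat a pose let the fingers close, or fill a call up. It gives the time, the measured TCP pose, the force, the opening and the grip force at its end, in the units of the state.
- sense(): the state, without advancing time (a new reading comes with each control period).
- capture(name): name is "scene" or "top" or "wrist"; returns a dict with "pixels" (384x512x3 uint8, blue, green, red), "depth" (384x512 float32, m along the optical axis (not along the pixel's ray), 0 where there is no reading), "fx", "fy", "cx", "cy" (pixels), "k1" (the pictures are not rectified: a ray, as slopes to the right and down, at radius r is drawn at 1 + k1 r^2 times it, then the intrinsics apply), "R" (3x3) and "t" (3): a world point X has camera coordinates R X + t; the wrist camera has in their place "hand_eye" (4x4, takes a point from camera to tool coordinates, whose origin is the TCP and whose axes are the flange's). Camera axes: x right, y down, z forward; pixel columns grow to the right and rows downward; lengths in m; the calibration is good to about 2 mm. A picture is of the moment at which its call begins: read the wrist's pose just before it.
- finish_job(): hands the job in; it is judged then, once.
Trained networks look in the newest picture that a camera, given by its name, has taken for a name from the list of things; names that differ only in an ending like _2 or _b are one class to them, and where a whole thing is asked for, a point or a joint stands for the part that bears it (a point fixed in the world has none). Each returns a list of dicts, best first, with "conf" (0 to 1); they miss things now and then, are a little off and sometimes report something else, mostly with a low value. They report only what shows in the picture. A call takes as long as a camera call. They do not tell look-alikes from the thing itself.
- spot_in(thing, camera): "point" ([x, y, z] in m, in world coordinates, good to about 4 mm: the middle of the surface that is visible of it).
- tip_of(thing, camera): "point" ([x, y, z] in m, in world coordinates, good to about 4 mm: a listed point, or the origin of a listed thing).
The state is a dict: "time_s": time; "joints": joint angles; "joint_velocities": joint speeds; "effort": joint torques, N m; "tcp_pos": TCP position; "ee_rot": TCP orientation; "wrist_force": force on the tool from outside, world axes, zero at the start; "moment": the same for the moment, N m; "gripper_width": opening from 0.0 (shut) to 1.0 (fully open); "gripper_force": force on a finger pad.
Only numpy, scipy, OpenCV 4.12 (cv2) and the standard library are available. Lean on these libraries where they do the work, as an engineer would, in place of code of your own. Each camera call takes 0.05 s, during which the arm holds its last target. There are 200 camera calls.

### The job

The hinge pin of this kennel gate is due for its wear check: draw it straight up out of the hinge barrel by its tab, hold it upright and slide its shank sideways into the mouth of the bench snap gauge, through the go gap and on until the narrower no-go gap stops it; the no-go anvil is clamped somewhere along its slot, so feel for it. Keep it pressed lightly against the no-go anvil (about 5 to 12 N, the push of one finger) for a second to be sure it does not pass; never force it, and never load the gauge with more than about 20 N. Then draw it out of the gauge and set it gently back in the hinge barrel, fully home with its collar resting on the barrel, let go, and leave the bottles, the syringe and the carton round about where they are.

Things in the scene. Friction and masses are not known exactly. Their poses are not given: they have to be found in the camera images.
- pin: loose steel hinge pin, 0.14 kg, upright in the hinge at the start. Origin: centre of its foot's underside; z up the pin. From the foot: taper 10 to 16 mm diameter over 5 mm, round shank 16 mm diameter up to 52 mm, collar 26 mm diameter from 52 to 57 mm, dark flat tab from 57 to 93 mm (top), 12 mm thick along x, 26 mm wide along y
- pin_tab (a point): centre of the pin's tab, 75 mm above its foot; pinch here from above across the 12 mm (pin's x), fingertips just above the collar. A firm grip (80 N) keeps the pin from tilting
- pin_shank (a point): point on the pin's axis, 30 mm above its foot, mid-shank; axes as the pin's
- gauge: bench snap gauge, fixed: grey base 126 x 84 x 10 mm, rear pedestal, level C-shaped frame 52 to 70 mm above the table (clamp screws to 76 mm); the gap is level, so the pin is gauged upright, foot about 22 mm above the table (shank then spans the anvils, collar clears). Origin: on the table under the gap; z up; +x points from the mouth into the gap. Steel anvils 54 to 66 mm up
- go_gap (a point): centre of the go gap (17.5 mm wide), at gauge x -28, y 0, z 60 mm; axes as the gauge's. Flat anvil: face at gauge y +8.75 mm, from x -34 to +26 mm. Go anvil across from it, face at y -8.75 mm, x -34 to -22 mm, a recess behind it. The mouth flares at 45 degrees from x -34 out to -40 mm
- slotted_arm: fixed arm of the gauge on its -y side; origin and axes as the gauge's. In its slot the steel no-go anvil is clamped, 14 mm long, face at gauge y -4.25 mm (13 mm from the flat anvil). Its front edge may stand anywhere from gauge x -7 to +15 mm and is not measured: feel for it. It stops the pin's axis 6 to 7 mm short of that edge, as rigid steel, and nudges the pin towards the flat anvil
- hinge: gate hinge, fixed: plywood board 110 x 150 x 12 mm with an upright round steel barrel at its middle (31 mm outside, bore 18.5 mm, top 66 mm above the table, bore floor at 12 mm), a square post stub 59 mm high at y +44 mm, a round tube stub 60 mm high at y -44 mm. Origin: on the table under the barrel's axis; z up. Pin home: collar on the barrel, foot 14 mm above the table
- hinge_mouth (a point): centre of the barrel's upper mouth, 66 mm above the table
- oral_syringe: bystander: oral syringe lying on the table, 130 mm long, origin under its middle
- amber_vial: bystander: small amber vial with a black cap, 32 mm across, 67 mm high, origin under its centre
- red_shaker: bystander: red powder shaker, 50 mm across, 105 mm high, origin under its centre
- blue_carton: bystander: upright blue carton, 40 x 52 x 88 mm, origin under its centre
Things that resemble listed ones, but are neither listed nor needed, are in the scene too. Leave any yellow look-alike of the gauge alone.

How it is judged:
By the outcome, as a careful person would: the job done as asked, in the order asked, and still so for the second after the job is handed in, with the robot touching nothing.
It also fails if it takes over 72 s, if anything falls off the work surface, if the arm or the gripper's body presses on something with over 40 N, if the wrist force passes 120 N, or if a joint passes its speed limit or range.

## Working session

There is one attempt and no reset: what is moved stays moved. The work goes in short steps, Python scripts to look and compute and a tool call to move; the robot and the scene stay as the last step left them, time stands still between calls to the robot, and variables do not carry over. Pictures are saved under pics/ and viewed, at most 10 in all, crops included, and the job is handed in when it is done.

Besides the shell and the picture viewer there is one more tool, called after ">>>" as name(argument=value, ...) on one line, values as JSON. servo_tool: Moves the arm, as the interface text tells. Its arguments: {"type":"object","properties":{"slide":{"type":"array"},"spin":{"type":"array"},"grip":{"type":"array"}},"required":["slide","spin","grip"]}

```bash
mkdir -p pics
cat > h.py <<'E'
import numpy as np, cv2
from station import *
def world(c,u,v,d=None,st=None):
    p=cv2.undistortPoints(np.array([[[u,v]]],float),np.array([[c['fx'],0,c['cx']],[0,c['fy'],c['cy']],[0,0,1]]),np.array([c['k1'],0,0,0,0.]))[0,0]
    z=c['depth'][int(round(v)),int(round(u))] if d is None else d
    X=np.array([p[0]*z,p[1]*z,z])
    if 'R' in c and c['R'] is not None: return np.array(c['R']).T@(X-np.array(c['t']))
    X=(np.array(c['hand_eye'])@np.r_[X,1])[:3]
    return np.array(st['ee_rot'])@X+np.array(st['tcp_pos'])
def cloud(c,st=None):
    v,u=np.mgrid[0:384,0:512]
    p=cv2.undistortPoints(np.stack([u,v],-1).reshape(-1,1,2).astype(float),np.array([[c['fx'],0,c['cx']],[0,c['fy'],c['cy']],[0,0,1]]),np.array([c['k1'],0,0,0,0.]))[:,0]
    z=c['depth'].reshape(-1).astype(float); X=np.c_[p*z[:,None],z]
    if 'R' in c: W=(X-np.array(c['t']))@np.array(c['R'])
    else:
        H=np.array(c['hand_eye']); X=X@H[:3,:3].T+H[:3,3]; W=X@np.array(st['ee_rot']).T+np.array(st['tcp_pos'])
    W[z==0]=np.nan
    return W.reshape(384,512,3)
E
python3 - <<'E'
from h import *
np.set_printoptions(precision=4,suppress=True)
s=sense(); print(s['tcp_pos'],np.array(s['ee_rot']).tolist(),s['time_s'],finger_overhang)
ims=[]
for cam in ('top','scene'):
    c=capture(cam); ims.append(c['pixels'])
    for n in ('pin','pin_tab','gauge','go_gap','slotted_arm','hinge','hinge_mouth','oral_syringe','amber_vial','red_shaker','blue_carton'):
        print(cam,n,[(np.round(r['point'],3).tolist(),round(r['conf'],2)) for r in tip_of(n,cam)[:3]])
    cv2.imwrite(f'pics/{cam}.png',cv2.resize(c['pixels'],(800,600)))
E
```

```text
[0.1452 0.6073 0.2465] [[0.972520800494379, -0.232815600716248, -0.00043436033983221256], [-0.23281599445281848, -0.9725184749023662, -0.0021280743692386173], [7.30254573914464e-05, 0.0021707226235524184, -0.9999976413125053]] 0.0 0.025
top pin [([0.575, 0.01, 0.003], 0.57), ([0.488, 0.128, 0.013], 0.44), ([0.724, 0.046, 0.006], 0.43)]
top pin_tab [([0.486, 0.127, 0.09], 0.37)]
top gauge [([0.493, -0.163, -0.0], 0.78), ([0.494, -0.164, 0.002], 0.69), ([0.546, -0.516, -0.004], 0.55)]
top go_gap [([0.522, -0.512, 0.061], 0.86), ([0.47, -0.165, 0.057], 0.59)]
top slotted_arm [([0.548, -0.512, -0.001], 0.57), ([0.495, -0.166, 0.003], 0.47)]
top hinge [([0.488, 0.125, 0.003], 0.83)]
top hinge_mouth [([0.48, 0.129, 0.068], 0.91)]
top oral_syringe [([0.575, 0.012, 0.0], 0.66)]
top amber_vial [([0.722, 0.048, 0.001], 0.55), ([0.496, -0.163, 0.001], 0.44)]
top red_shaker [([0.466, 0.323, 0.002], 0.59), ([0.496, -0.164, 0.003], 0.42)]
top blue_carton []
scene pin [([0.488, 0.13, 0.009], 0.59)]
scene pin_tab [([0.485, 0.127, 0.085], 0.61)]
scene gauge [([0.551, -0.509, -0.002], 0.8), ([0.495, -0.161, -0.003], 0.68)]
scene go_gap [([0.462, -0.166, 0.062], 0.96), ([0.521, -0.516, 0.059], 0.95), ([0.488, 0.131, 0.008], 0.67)]
scene slotted_arm [([0.552, -0.509, -0.002], 0.69), ([0.496, -0.161, 0.003], 0.6)]
scene hinge [([0.481, 0.129, -0.003], 0.8), ([0.497, -0.16, 0.002], 0.55)]
scene hinge_mouth [([0.483, 0.13, 0.066], 0.93)]
scene oral_syringe [([0.575, 0.015, 0.001], 0.57), ([0.493, -0.164, -0.002], 0.19)]
scene amber_vial [([0.724, 0.048, 0.003], 0.73), ([0.485, 0.13, 0.083], 0.42), ([0.466, 0.321, -0.005], 0.39)]
scene red_shaker [([0.575, 0.014, 0.001], 0.74), ([0.464, 0.322, -0.003], 0.57)]
scene blue_carton [([0.538, -0.352, -0.003], 0.81)]
```

View pics/top.png

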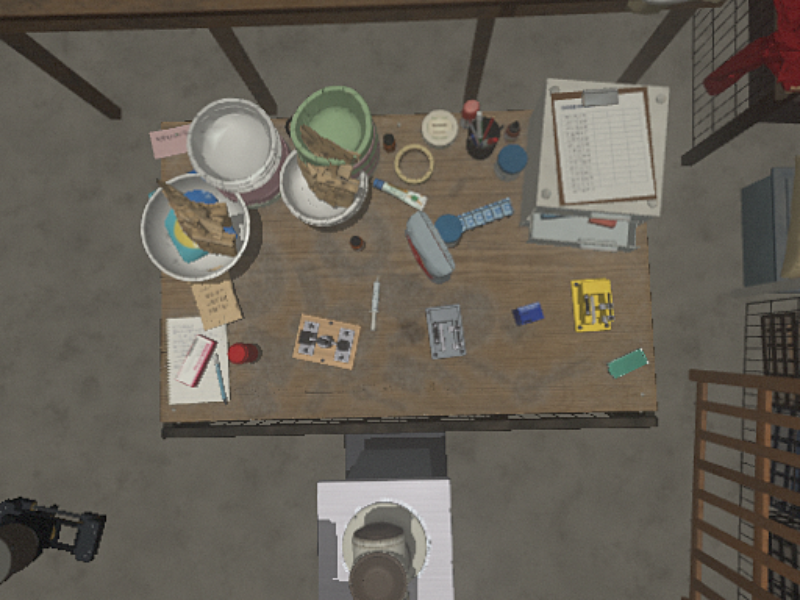

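View pics/scene.png

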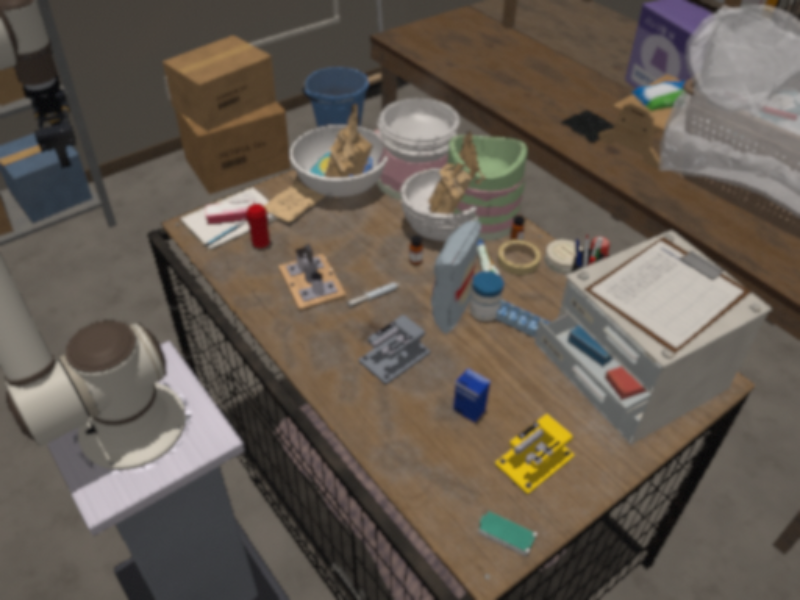

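Pin candidates: the hinge with the pin at top px (327,341), with the syringe at (376,300) and vial at (358,243) as network confusions. Gauge candidates: grey at (446,331), which is the right one, and the yellow look-alike at (592,305). I'll go above the hinge for a close wrist view.

Run:
```python
from h import *
np.set_printoptions(precision=4,suppress=True)
s=sense();c=capture('wrist');print(c['hand_eye'],c['fx'],c['cx'],c['cy'],c['k1'])
R=np.array(s['ee_rot'])
for tgt in ([0.42,0.127,0.29],[0.485,.127,.29]): print(R.T@(np.array(tgt)-s['tcp_pos']))
c=capture('top');W=cloud(c)
# board orientation: points 8..16mm high near hinge
for ctr,zr in (((.484,.128),(.006,.018)),((.494,-.163),(.004,.016)),((.494,-.163),(.04,.085)),((.484,.128),(.08,.1))):
    m=(abs(W[...,0]-ctr[0])<.1)&(abs(W[...,1]-ctr[1])<.1)&(W[...,2]>zr[0])&(W[...,2]<zr[1])
    P=W[m][:,:2]
    if len(P)>3: print(len(P),cv2.minAreaRect((P*1000).astype(np.float32)),W[m].mean(0))
```

```text
[[-0.0004 -0.9643 -0.2648  0.0716]
 [ 1.     -0.0004 -0.0001 -0.0013]
 [-0.     -0.2648  0.9643 -0.1376]
 [ 0.      0.      0.      1.    ]] 340.09816180316454 258.18284736593506 196.0274940453747 -0.03917178382647162
[ 0.379   0.4037 -0.0424]
[ 0.4422  0.3886 -0.0424]
853 ((483.345947265625, 129.84268188476562), (197.7800750732422, 191.37484741210938), 0.5238385200500488) [0.4822 0.1256 0.0122]
534 ((494.6519470214844, -163.70944213867188), (198.53778076171875, 198.52342224121094), 0.03372495621442795) [ 0.4924 -0.163   0.0081]
387 ((504.53216552734375, -160.48165893554688), (101.37296295166016, 65.54379272460938), 5.705918788909912) [ 0.5095 -0.1594  0.0682]
6 ((485.5953063964844, 127.61747741699219), (26.492176055908203, 8.751773834228516), 72.613037109375) [0.4838 0.1249 0.0916]
```

>>> servo_tool(slide=[[0.0285,0.026,-0.0015],[0.057,0.052,-0.003],[0.0855,0.078,-0.0045],[0.114,0.104,-0.006],[0.1425,0.13,-0.0075]], spin=[0,0,0,0,0], grip=[0,0,0,0,0])

```text
time_s: 1.72
tcp_pos: [0.2544, 0.4467, 0.2552]
ee_rot: [[0.973, -0.232, 0.0], [-0.232, -0.973, 0.0], [0.0, -0.0, -1.0]]
wrist_force: [0.4, 0.5, -0.6]
gripper_width: 1.003
gripper_force: 0.0
```

>>> servo_tool(slide=[[0.0285,0.026,-0.0015],[0.057,0.052,-0.003],[0.0855,0.078,-0.0045],[0.114,0.104,-0.006],[0.1425,0.13,-0.0075]], spin=[0,0,0,0,0], grip=[0,0,0,0,0])

```text
time_s: 2.13
tcp_pos: [0.3627, 0.287, 0.2631]
ee_rot: [[0.973, -0.232, 0.001], [-0.232, -0.973, 0.001], [0.0, -0.001, -1.0]]
wrist_force: [0.4, -0.5, -0.1]
gripper_width: 1.003
gripper_force: 0.0
```

>>> servo_tool(slide=[[0.0285,0.026,-0.0015],[0.057,0.052,-0.003],[0.0855,0.078,-0.0045],[0.114,0.104,-0.006],[0.1425,0.13,-0.0075]], spin=[0,0,0,0,0], grip=[0,0,0,0,0])

```text
time_s: 2.55
tcp_pos: [0.4711, 0.1273, 0.2706]
ee_rot: [[0.973, -0.232, 0.001], [-0.232, -0.973, 0.001], [0.001, -0.001, -1.0]]
wrist_force: [0.4, 0.8, -0.7]
gripper_width: 1.0
gripper_force: 0.0
```

>>> servo_tool(slide=[[0,0,0],[0,0,0],[0,0,0],[0,0,0],[0,0,0]], spin=[-7,-14,-21,-28,-35], grip=[0,0,0,0,0])

```text
time_s: 2.97
tcp_pos: [0.4705, 0.1288, 0.2702]
ee_rot: [[0.928, 0.372, 0.0], [0.372, -0.928, 0.0], [0.0, -0.0, -1.0]]
wrist_force: [-0.2, -0.8, -0.2]
gripper_width: 0.997
gripper_force: 0.0
```

>>> servo_tool(slide=[[0,0,0],[0,0,0],[0,0,0],[0,0,0],[0,0,0]], spin=[-7,-14,-21,-28,-35], grip=[0,0,0,0,0])

```text
time_s: 3.38
tcp_pos: [0.4704, 0.1291, 0.2702]
ee_rot: [[0.546, 0.838, 0.0], [0.838, -0.546, 0.0], [0.0, 0.0, -1.0]]
wrist_force: [0.1, 0.3, 0.4]
gripper_width: 1.001
gripper_force: 0.0
```

>>> servo_tool(slide=[[0,0,0],[0,0,0],[0,0,0],[0,0,0],[0,0,0]], spin=[-7,-14,-16,-16,-16], grip=[0,0,0,0,0])

```text
time_s: 3.8
tcp_pos: [0.4704, 0.1291, 0.2702]
ee_rot: [[0.301, 0.954, 0.0], [0.954, -0.301, 0.0], [0.0, 0.0, -1.0]]
wrist_force: [1.0, 0.4, -0.2]
gripper_width: 1.0
gripper_force: 0.0
```

```bash
cat > look.py <<'E'
from h import *
import sys
np.set_printoptions(precision=4,suppress=True)
s=sense(); c=capture('wrist'); W=cloud(c,s)
np.savez('pics/'+sys.argv[1]+'.npz',W=W,px=c['pixels'])
def rect(ctr,zr,r=.06):
    m=(np.hypot(W[...,0]-ctr[0],W[...,1]-ctr[1])<r)&(W[...,2]>zr[0])&(W[...,2]<zr[1])
    P=W[m]
    if len(P)>5: print(zr,len(P),cv2.minAreaRect((P[:,:2]*1000).astype(np.float32)),P.mean(0))
    return P
E
cat > a.py <<'E'
from look import *
h=np.array([.484,.128])
rect(h,(.096,.115),.03);rect(h,(.085,.096),.03);P=rect(h,(.062,.075),.03); rect(h,(.006,.018),.1)
for n in ('pin_tab','pin','hinge_mouth'): print(n,[(np.round(r['point'],4),round(r['conf'],2)) for r in tip_of(n,'wrist')[:2]])
cv2.imwrite('pics/w1.png',cv2.resize(c['pixels'],(800,600)))
E
python3 a.py w1
```

```text
(0.096, 0.115) 381 ((484.598388671875, 130.0817413330078), (26.312786102294922, 12.013530731201172), 72.44371032714844) [0.485  0.1312 0.1065]
(0.085, 0.096) 36 ((481.7024841308594, 134.3271942138672), (24.621580123901367, 10.050402641296387), 43.64712905883789) [0.4854 0.1392 0.0905]
(0.062, 0.075) 427 ((486.72674560546875, 137.42254638671875), (39.720157623291016, 30.049013137817383), 77.81617736816406) [0.4854 0.1361 0.0679]
(0.006, 0.018) 8622 ((484.883056640625, 129.92013549804688), (150.6907196044922, 110.30319213867188), 76.88690185546875) [0.4859 0.1357 0.0136]
pin_tab [(array([0.4861, 0.1276, 0.0908]), 0.71)]
pin [(array([0.484 , 0.1265, 0.0127]), 0.75)]
hinge_mouth [(array([0.486 , 0.1274, 0.0653]), 0.97)]
```

View pics/w1.png

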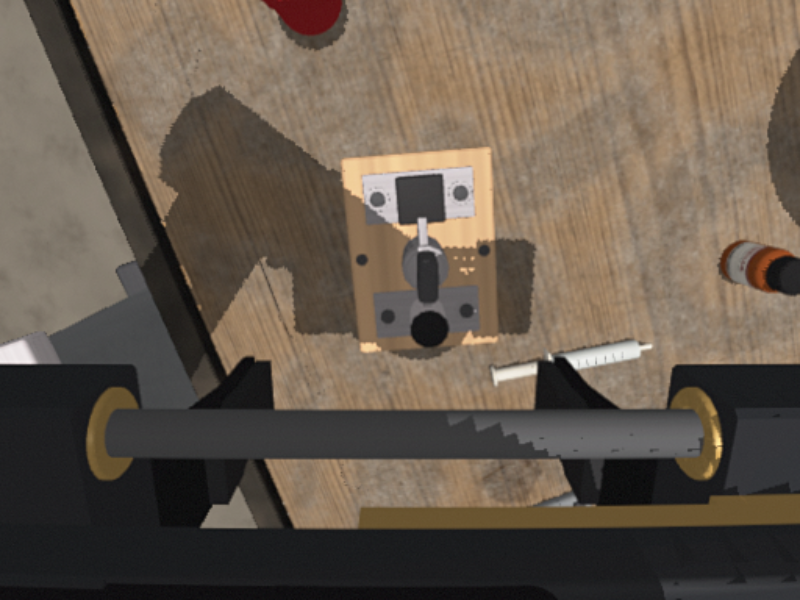

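The pin's tab sits at px (427,270), with its axis at (0.4846, 0.1301). Its width runs along 72.4° yaw, and the tool y axis is already aligned with its x. Before gripping, I'll take a look at the gauge.

>>> servo_tool(slide=[[-0.0355,0.0138,0],[-0.071,0.0276,0],[-0.1065,0.0414,0],[-0.142,0.0552,0],[-0.1775,0.069,0]], spin=[0,0,0,0,0], grip=[0,0,0,0,0])

```text
time_s: 4.42
tcp_pos: [0.4828, -0.0625, 0.2703]
ee_rot: [[0.3, 0.954, 0.001], [0.954, -0.3, 0.0], [0.0, 0.001, -1.0]]
wrist_force: [0.8, 0.8, -0.7]
gripper_width: 0.999
gripper_force: 0.0
```

>>> servo_tool(slide=[[-0.0355,0.0138,0],[-0.071,0.0276,0],[-0.1065,0.0414,0],[-0.1065,0.0414,0],[-0.1065,0.0414,0]], spin=[0,0,0,0,0], grip=[0,0,0,0,0])

```text
time_s: 4.83
tcp_pos: [0.4903, -0.1768, 0.2696]
ee_rot: [[0.304, 0.953, -0.001], [0.953, -0.304, 0.0], [-0.0, -0.001, -1.0]]
wrist_force: [0.9, -0.0, 0.9]
gripper_width: 1.004
gripper_force: 0.0
```

```bash
cat > b.py <<'E'
from look import *
h=np.array([.494,-.163])
print(s['tcp_pos'],s['joints'])
rect(h,(.005,.016),.09);rect(h,(.060,.074),.09);rect(h,(.074,.082),.09)
for n in ('gauge','go_gap','slotted_arm'): print(n,[(np.round(r['point'],4),round(r['conf'],2)) for r in tip_of(n,'wrist')[:2]])
cv2.imwrite('pics/w2.png',cv2.resize(c['pixels'],(800,600)))
E
python3 b.py w2
```

```text
[ 0.4903 -0.1768  0.2696] [ -1.9787  10.9958 -11.8956  -0.0043 -67.1566 164.2718]
(0.005, 0.016) 2883 ((501.85302734375, -159.4307098388672), (126.57647705078125, 84.1820068359375), 5.95247745513916) [ 0.4905 -0.1511  0.0106]
(0.06, 0.074) 4974 ((504.8503112792969, -159.18722534179688), (102.4212417602539, 66.37960815429688), 5.911656856536865) [ 0.5114 -0.156   0.0683]
(0.074, 0.082) 128 ((488.3617858886719, -184.97830200195312), (47.95093536376953, 11.682076454162598), 8.05319595336914) [ 0.4887 -0.1855  0.0762]
gauge [(array([ 0.4935, -0.1586,  0.0007]), 0.84)]
go_gap [(array([ 0.4694, -0.1657,  0.06  ]), 0.95)]
slotted_arm [(array([ 0.4958, -0.1648, -0.0004]), 0.59)]
```

View pics/w2.png

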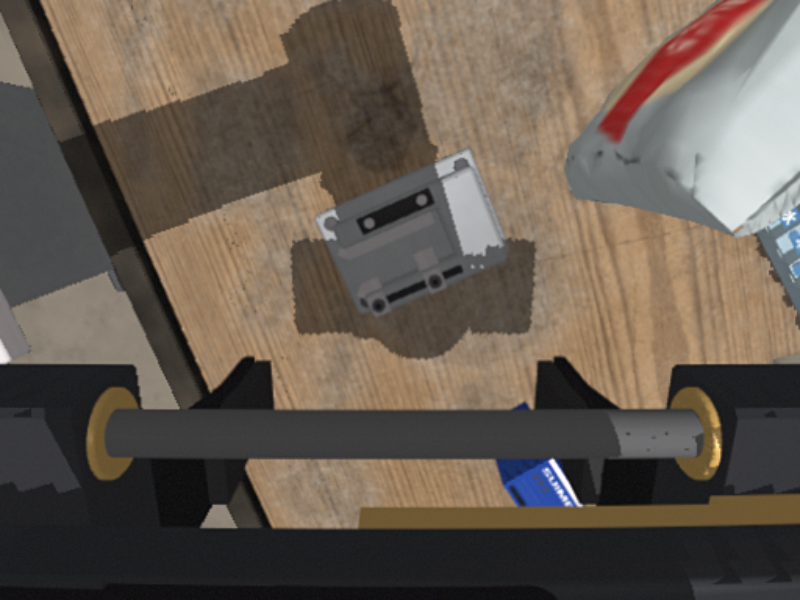

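Run:
```python
import numpy as np,cv2
d=np.load('pics/w2.npz');W=d['W'];px=d['px']
a=np.radians(5.93);R=np.array([[np.cos(a),np.sin(a)],[-np.sin(a),np.cos(a)]])
G=(W[...,:2]-[.4945,-.162])@R.T*1000; z=W[...,2]*1000
im=np.zeros((600,800,3),np.uint8)
ok=np.isfinite(z)&(abs(G[...,0])<90)&(abs(G[...,1])<70)
# upscale cloud for dense rendering
up=lambda A:cv2.resize(np.nan_to_num(A).astype(np.float32),None,fx=4,fy=4,interpolation=cv2.INTER_NEAREST)
X,Y,Z=up(G[...,0]),up(G[...,1]),up(z);C=cv2.resize(px,None,fx=4,fy=4,interpolation=cv2.INTER_NEAREST)
ui=(4.2*(X+75)+.5).astype(int);vi=(300-4.2*Y).astype(int)
m=(ui>=0)&(ui<800)&(vi>=0)&(vi<600)&(Z>-20)
g=np.clip(C[m].astype(int)*1.5,0,255)
im[vi[m],ui[m]]=g
for x in range(-70,110,10): cv2.putText(im,str(x),(int(4.2*(x+75)),590),0,.4,(0,255,255)); cv2.line(im,(int(4.2*(x+75)),575),(int(4.2*(x+75)),570),(0,255,255))
for y in range(-60,70,10): cv2.putText(im,str(y),(2,int(300-4.2*y)),0,.4,(0,255,255))
cv2.imwrite('pics/plan.png',im)
for x0 in (-30,-15,0,15,25):
    r=[]
    for y in range(-50,52,2):
        q=ok&(abs(G[...,0]-x0)<2.5)&(abs(G[...,1]-y)<1)
        r.append(f"{y}:{np.median(z[q]):.0f}" if q.any() else f"{y}:-")
    print(x0,' '.join(r))
```

```text
-30 -50:1 -48:1 -46:- -44:- -42:- -40:- -38:- -36:- -34:- -32:- -30:72 -28:73 -26:77 -24:77 -22:76 -20:75 -18:72 -16:71 -14:66 -12:66 -10:66 -8:61 -6:12 -4:11 -2:11 0:11 2:11 4:10 6:- 8:- 10:66 12:66 14:67 16:67 18:67 20:68 22:356 24:357 26:354 28:333 30:333 32:331 34:330 36:11 38:10 40:11 42:10 44:1 46:0 48:1 50:1
-15 -50:0 -48:0 -46:- -44:- -42:- -40:- -38:- -36:- -34:- -32:- -30:68 -28:68 -26:69 -24:69 -22:69 -20:68 -18:68 -16:68 -14:61 -12:11 -10:10 -8:10 -6:10 -4:10 -2:11 0:11 2:10 4:10 6:- 8:- 10:67 12:67 14:67 16:357 18:355 20:353 22:333 24:332 26:331 28:330 30:71 32:70 34:65 36:11 38:11 40:11 42:10 44:0 46:1 48:0 50:0
0 -50:-0 -48:0 -46:- -44:- -42:- -40:- -38:- -36:- -34:- -32:65 -30:68 -28:68 -26:69 -24:69 -22:68 -20:68 -18:68 -16:67 -14:60 -12:11 -10:10 -8:11 -6:11 -4:11 -2:11 0:10 2:11 4:11 6:- 8:343 10:344 12:354 14:353 16:332 18:332 20:331 22:329 24:70 26:70 28:70 30:70 32:70 34:65 36:11 38:11 40:10 42:10 44:1 46:0 48:-0 50:1
15 -50:0 -48:0 -46:- -44:- -42:- -40:- -38:- -36:- -34:- -32:- -30:72 -28:72 -26:76 -24:76 -22:75 -20:73 -18:73 -16:71 -14:67 -12:67 -10:66 -8:66 -6:66 -4:66 -2:57 0:10 2:342 4:345 6:354 8:351 10:333 12:332 14:330 16:67 18:67 20:68 22:69 24:70 26:70 28:70 30:70 32:69 34:65 36:10 38:10 40:11 42:10 44:4 46:0 48:0 50:0
25 -50:0 -48:0 -46:- -44:- -42:- -40:- -38:- -36:- -34:- -32:- -30:67 -28:69 -26:69 -24:69 -22:69 -20:40 -18:68 -16:67 -14:59 -12:11 -10:11 -8:11 -6:11 -4:10 -2:344 0:352 2:353 4:332 6:332 8:332 10:330 12:67 14:67 16:67 18:67 20:68 22:70 24:70 26:71 28:71 30:71 32:70 34:65 36:11 38:11 40:10 42:10 44:1 46:0 48:-0 50:1
```

View pics/plan.png

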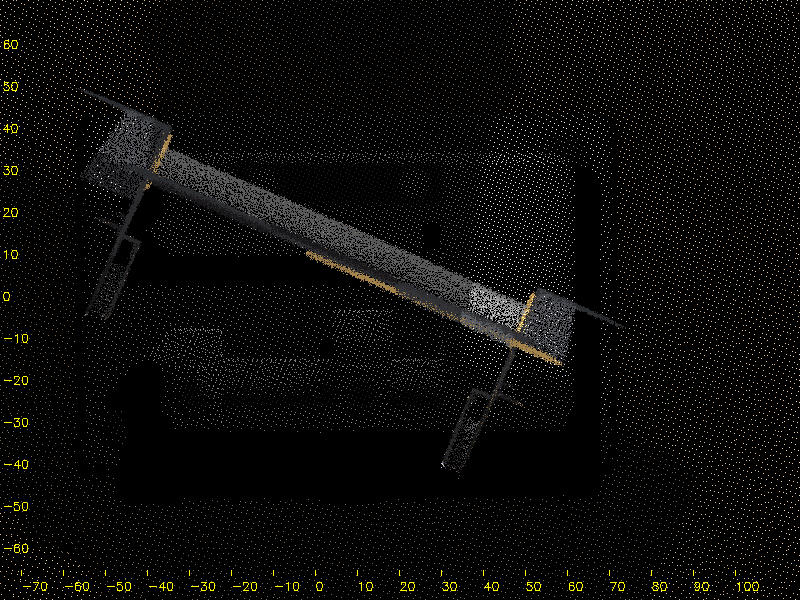

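Run:
```python
import numpy as np
d=np.load('pics/w2.npz');W=d['W']
a=np.radians(5.93);R=np.array([[np.cos(a),np.sin(a)],[-np.sin(a),np.cos(a)]])
G=(W[...,:2]-[.4945,-.162])@R.T*1000; z=W[...,2]*1000
g=np.isfinite(z)&(z>63.5)&(z<80)
for x in range(-52,66,2):
    q=g&(abs(G[...,0]-x)<1)&(abs(G[...,1])<60)
    y=G[...,1][q]; n=y[y<2];p=y[y>2]
    print(x,'lower', f'{n.min():.1f} {n.max():.1f}' if len(n) else '-', 'upper', f'{p.min():.1f} {p.max():.1f}' if len(p) else '-')
b=np.isfinite(z)&(z>5)&(z<16)&(abs(G[...,0])<90)&(abs(G[...,1])<60)
print(G[b].min(0),G[b].max(0))
```

```text
-52 lower - upper -
-50 lower - upper -
-48 lower - upper -
-46 lower - upper -
-44 lower - upper -
-42 lower - upper -
-40 lower -13.3 -13.2 upper 16.2 16.5
-38 lower -14.9 -10.8 upper 13.2 19.0
-36 lower -27.2 -8.4 upper 12.4 33.5
-34 lower -30.6 -7.2 upper 10.6 34.0
-32 lower -29.9 -7.2 upper 10.6 34.8
-30 lower -30.4 -6.9 upper 11.0 34.9
-28 lower -30.0 -6.9 upper 11.3 34.6
-26 lower -30.6 -7.2 upper 10.6 34.7
-24 lower -30.6 -7.1 upper 10.8 34.9
-22 lower -30.0 -7.0 upper 10.7 34.8
-20 lower -31.3 -14.3 upper 11.0 34.5
-18 lower -30.7 -14.1 upper 10.4 34.9
-16 lower -30.5 -14.3 upper 10.7 34.7
-14 lower -30.5 -14.4 upper 10.9 34.8
-12 lower -31.1 -14.2 upper 10.7 34.8
-10 lower -31.0 -14.6 upper 11.1 34.5
-8 lower -30.1 -14.2 upper 10.6 34.6
-6 lower -30.3 -14.2 upper 10.7 34.6
-4 lower -31.3 -14.5 upper 10.9 34.7
-2 lower -30.4 -14.2 upper 11.0 34.8
0 lower -30.4 -14.0 upper 10.6 34.9
2 lower -31.5 -14.1 upper 10.6 34.6
4 lower -30.8 -2.9 upper 10.9 34.7
6 lower -30.8 -2.7 upper 10.9 34.7
8 lower -30.2 -2.6 upper 10.3 34.7
10 lower -31.0 -2.9 upper 10.6 34.8
12 lower -30.4 -2.8
[... 260 characters left out ...]
er 12.4 34.7
28 lower -30.5 -14.3 upper 18.5 34.8
30 lower -31.3 1.3 upper 2.3 34.8
32 lower -31.2 2.0 upper 2.7 34.6
34 lower -30.5 1.9 upper 2.4 34.7
36 lower -30.1 1.4 upper 2.4 34.7
38 lower -30.7 1.8 upper 2.7 34.4
40 lower -31.4 1.7 upper 2.1 34.5
42 lower -31.0 1.9 upper 2.4 34.6
44 lower -30.7 1.5 upper 2.1 34.6
46 lower -29.8 1.7 upper 2.2 34.8
48 lower -31.3 1.7 upper 2.3 34.9
50 lower -30.6 1.9 upper 2.8 34.4
52 lower -30.4 1.9 upper 2.4 34.6
54 lower -30.3 1.1 upper 2.1 34.7
56 lower -31.1 1.7 upper 2.3 34.8
58 lower -31.2 1.9 upper 2.3 34.1
60 lower -29.9 1.9 upper 2.3 33.3
62 lower -25.4 0.6 upper 3.0 30.3
64 lower - upper -
[-55.69532804 -40.31742439] [70.85246684 43.90573298]
```

The gauge yaw is 5.93° and its origin is about (0.4950, -0.1601). The measured gap width is 17.7 mm, against 17.5 nominal. Joint 6 would run out of range at the gauge, so I'll go back to the hinge with the tool turned half round and remeasure the pin, which also exposes any camera bias.

>>> servo_tool(slide=[[0.0363,-0.0123,0],[0.0726,-0.0246,0],[0.1089,-0.0369,0],[0.1452,-0.0492,0],[0.1815,-0.0615,0]], spin=[0,0,0,0,0], grip=[0,0,0,0,0])

```text
time_s: 5.45
tcp_pos: [0.4856, 0.0195, 0.2705]
ee_rot: [[0.298, 0.955, 0.001], [0.955, -0.298, 0.0], [0.001, 0.001, -1.0]]
wrist_force: [1.6, 1.0, 0.1]
gripper_width: 0.996
gripper_force: 0.0
```

>>> servo_tool(slide=[[0.0363,-0.0123,0],[0.0726,-0.0246,0],[0.1089,-0.037,0],[0.1089,-0.037,0],[0.1089,-0.037,0]], spin=[7,14,21,28,35], grip=[0,0,0,0,0])

```text
time_s: 5.87
tcp_pos: [0.4829, 0.1354, 0.2702]
ee_rot: [[0.778, 0.628, 0.0], [0.628, -0.778, 0.0], [0.001, -0.0, -1.0]]
wrist_force: [-0.3, -0.1, -0.0]
gripper_width: 0.999
gripper_force: 0.0
```

>>> servo_tool(slide=[[0,0,0],[0,0,0],[0,0,0],[0,0,0],[0,0,0]], spin=[7,14,21,28,35], grip=[0,0,0,0,0])

```text
time_s: 6.28
tcp_pos: [0.483, 0.1329, 0.2703]
ee_rot: [[0.998, 0.064, 0.0], [0.064, -0.998, 0.0], [0.0, -0.0, -1.0]]
wrist_force: [0.3, 0.3, 0.5]
gripper_width: 1.004
gripper_force: 0.0
```

>>> servo_tool(slide=[[0,0,0],[0,0,0],[0,0,0],[0,0,0],[0,0,0]], spin=[7,14,21,28,35], grip=[0,0,0,0,0])

```text
time_s: 6.7
tcp_pos: [0.483, 0.1329, 0.2703]
ee_rot: [[0.854, -0.52, 0.0], [-0.52, -0.854, 0.0], [0.0, -0.0, -1.0]]
wrist_force: [0.2, 0.7, 0.1]
gripper_width: 0.995
gripper_force: 0.0
```

>>> servo_tool(slide=[[0,0,0],[0,0,0],[0,0,0],[0,0,0],[0,0,0]], spin=[7,14,21,28,35], grip=[0,0,0,0,0])

```text
time_s: 7.12
tcp_pos: [0.483, 0.1329, 0.2703]
ee_rot: [[0.402, -0.916, 0.0], [-0.916, -0.402, 0.0], [-0.0, -0.001, -1.0]]
wrist_force: [0.1, -1.0, 0.2]
gripper_width: 1.003
gripper_force: 0.0
```

>>> servo_tool(slide=[[0,0,0],[0,0,0],[0,0,0],[0,0,0],[0,0,0]], spin=[7,14,21,28,35], grip=[0,0,0,0,0])

```text
time_s: 7.53
tcp_pos: [0.483, 0.1329, 0.2703]
ee_rot: [[-0.196, -0.981, 0.0], [-0.981, 0.196, 0.0], [-0.0, -0.0, -1.0]]
wrist_force: [-0.6, -0.2, -0.0]
gripper_width: 1.002
gripper_force: 0.0
```

>>> servo_tool(slide=[[0,0,0],[0,0,0],[0,0,0],[0,0,0],[0,0,0]], spin=[5,5,5,5,5], grip=[0,0,0,0,0])

```text
time_s: 7.95
tcp_pos: [0.4835, 0.132, 0.2701]
ee_rot: [[-0.275, -0.961, 0.0], [-0.961, 0.275, 0.0], [-0.0, -0.0, -1.0]]
wrist_force: [-0.2, 0.1, 0.6]
gripper_width: 1.0
gripper_force: 0.0
```

```bash
sed -i "s/w1.png/w3.png/; /tip_of/d" a.py; echo "print(s['tcp_pos'],s['joints'],s['ee_rot'])" >> a.py; python3 a.py w3
```

```text
(0.096, 0.115) 376 ((484.8868408203125, 130.6719512939453), (25.97986602783203, 12.00251579284668), 73.89970397949219) [0.4841 0.1296 0.1065]
(0.085, 0.096) 24 ((481.2049560546875, 119.39444732666016), (2.67714786529541, 11.423078536987305), 74.18960571289062) [0.481  0.1189 0.0895]
(0.062, 0.075) 386 ((487.6122131347656, 134.43557739257812), (39.683250427246094, 30.470714569091797), 47.968807220458984) [0.4837 0.1289 0.0686]
(0.006, 0.018) 8737 ((484.4479675292969, 130.81585693359375), (150.28736877441406, 110.29266357421875), 76.88272857666016) [0.4821 0.122  0.0136]
[0.4835 0.132  0.2701] [ 33.8655   8.93   -14.4036  -0.0017 -66.6585 -49.8552] [[-0.2755 -0.9613  0.0001]
 [-0.9613  0.2755  0.0001]
 [-0.0001 -0.0001 -1.    ]]
```

>>> servo_tool(slide=[[0.0012,-0.0016,0.03],[0.0012,-0.0016,0.07],[0.0012,-0.0016,0.11],[0.0012,-0.0016,0.14],[0.0012,-0.0016,0.15]], spin=[0.8,0.8,0.8,0.8,0.8], grip=[0,0,0,0,0])

```text
time_s: 8.42
tcp_pos: [0.482, 0.1285, 0.1154]
ee_rot: [[-0.291, -0.957, -0.008], [-0.957, 0.291, -0.004], [0.006, 0.007, -1.0]]
wrist_force: [-0.8, -0.5, -0.1]
gripper_width: 0.996
gripper_force: 0.0
```

>>> servo_tool(slide=[[0,0,0.008],[0,0,0.016],[0,0,0.0215],[0,0,0.0215],[0,0,0.0215]], spin=[0,0,0,0,0], grip=[0,0,0,0,0])

```text
time_s: 8.83
tcp_pos: [0.4854, 0.1303, 0.0991]
ee_rot: [[-0.291, -0.957, 0.001], [-0.957, 0.291, 0.001], [-0.001, -0.001, -1.0]]
wrist_force: [-0.2, 0.7, -0.4]
gripper_width: 1.0
gripper_force: 0.0
```

>>> servo_tool(slide=[[0,0,0.001],[0,0,0.001],[0,0,0.001],[0,0,0.001],[0,0,0.001]], spin=[0,0,0,0,0], grip=[0.5,0.7,0.8,0.85,0.9])

```text
time_s: 9.25
tcp_pos: [0.485, 0.1301, 0.0978]
ee_rot: [[-0.291, -0.957, 0.001], [-0.957, 0.291, 0.0], [-0.0, -0.0, -1.0]]
wrist_force: [0.4, 0.2, -0.2]
gripper_width: 0.71
gripper_force: 0.0
```

>>> servo_tool(slide=[[0,0,0],[0,0,0],[0,0,0],[0,0,0],[0,0,0]], spin=[0,0,0,0,0], grip=[1,1,1,1,1])

```text
time_s: 9.67
tcp_pos: [0.4849, 0.13, 0.0975]
ee_rot: [[-0.291, -0.957, -0.0], [-0.957, 0.291, -0.0], [0.0, 0.0, -1.0]]
wrist_force: [-0.8, -0.1, -0.4]
gripper_width: 0.323
gripper_force: 0.0
```

>>> servo_tool(slide=[[0,0,0],[0,0,0],[0,0,0],[0,0,0],[0,0,0]], spin=[0,0,0,0,0], grip=[1,1,1,1,1])

```text
time_s: 10.08
tcp_pos: [0.485, 0.13, 0.0976]
ee_rot: [[-0.291, -0.957, 0.0], [-0.957, 0.291, 0.0], [-0.0, -0.0, -1.0]]
wrist_force: [0.9, -0.1, -0.2]
gripper_width: 0.137
gripper_force: 30.0
```

>>> servo_tool(slide=[[0,0,-0.003],[0,0,-0.008],[0,0,-0.015],[0,0,-0.023],[0,0,-0.032]], spin=[0,0,0,0,0], grip=[1,1,1,1,1])

```text
time_s: 10.5
tcp_pos: [0.4847, 0.13, 0.1304]
ee_rot: [[-0.291, -0.957, -0.0], [-0.957, 0.291, -0.0], [0.0, 0.0, -1.0]]
wrist_force: [-0.1, 0.5, -2.0]
gripper_width: 0.135
gripper_force: 30.0
```

>>> servo_tool(slide=[[0,0,-0.012],[0,0,-0.026],[0,0,-0.04],[0,0,-0.055],[0,0,-0.068]], spin=[0,0,0,0,0], grip=[1,1,1,1,1])

```text
time_s: 10.92
tcp_pos: [0.4849, 0.1301, 0.1995]
ee_rot: [[-0.291, -0.957, 0.001], [-0.957, 0.291, 0.001], [-0.001, -0.001, -1.0]]
wrist_force: [-0.3, 0.1, -1.6]
gripper_width: 0.135
gripper_force: 30.0
```

>>> servo_tool(slide=[[0,0,0],[0,0,0],[0,0,0],[0,0,0],[0,0,0]], spin=[0,0,0,0,0], grip=[1,1,1,1,1])

```text
time_s: 11.33
tcp_pos: [0.4844, 0.1298, 0.1967]
ee_rot: [[-0.291, -0.957, -0.002], [-0.957, 0.291, -0.001], [0.001, 0.001, -1.0]]
wrist_force: [-0.4, 0.2, -1.4]
gripper_width: 0.137
gripper_force: 30.0
```

>>> servo_tool(slide=[[0.0372,-0.0049,0],[0.0744,-0.0098,0],[0.1116,-0.0147,0],[0.1488,-0.0196,0],[0.186,-0.0245,0]], spin=[0,0,0,0,0], grip=[1,1,1,1,1])

```text
time_s: 11.75
tcp_pos: [0.4533, -0.0565, 0.1971]
ee_rot: [[-0.29, -0.957, -0.001], [-0.957, 0.29, -0.0], [0.001, 0.001, -1.0]]
wrist_force: [0.1, -1.2, -2.1]
gripper_width: 0.134
gripper_force: 30.0
```

>>> servo_tool(slide=[[0.0372,-0.0049,0],[0.0744,-0.0098,0],[0.1113,-0.0144,0],[0.1113,-0.0144,0],[0.1113,-0.0144,0]], spin=[-6,-12,-18,-22.8,-22.8], grip=[1,1,1,1,1])

```text
time_s: 12.17
tcp_pos: [0.4347, -0.1675, 0.1968]
ee_rot: [[0.1, -0.995, -0.002], [-0.995, -0.1, 0.0], [-0.0, 0.002, -1.0]]
wrist_force: [0.1, 0.2, -2.6]
gripper_width: 0.135
gripper_force: 30.0
```

>>> servo_tool(slide=[[0,0,0],[0,0,0],[0,0,0],[0,0,0],[0,0,0]], spin=[0,0,0,0,0], grip=[1,1,1,1,1])

```text
time_s: 12.58
tcp_pos: [0.4359, -0.1649, 0.1976]
ee_rot: [[0.104, -0.995, 0.0], [-0.995, -0.104, 0.0], [-0.0, -0.0, -1.0]]
wrist_force: [-1.6, 0.6, -1.5]
gripper_width: 0.139
gripper_force: 30.0
```

```bash
cat > g.py <<'E'
from h import *
np.set_printoptions(precision=2,suppress=True)
s=sense();R=np.array(s['ee_rot']);p=np.array(s['tcp_pos'])
a=np.radians(5.93);u=np.array([np.cos(a),np.sin(a)]);v=np.array([-u[1],u[0]])
d=(p[:2]-[.4948,-.1597])*1000
F=np.array(s['wrist_force'])
print('t',s['time_s'],'gauge x,y',d@u,d@v,'foot z',p[2]*1000-83.6,'yaw err',np.degrees(np.arctan2(R[1,1],R[0,1])),'F u,v,z',F[:2]@u,F[:2]@v,F[2],'M',np.array(s['moment']))
E
python3 g.py
```

```text
t 12.5833 gauge x,y -59.1731502781074 0.8818108137554139 foot z 113.97659788162633 yaw err -174.048424411717 F u,v,z -1.5002530454474405 0.8019705847319399 -1.5480399681579473 M [ 0.09 -0.03  0.02]
```

>>> servo_tool(slide=[[0.0009,0,0.015],[0.0009,0,0.04],[0.0009,0,0.065],[0.0009,0,0.085],[0.0009,0,0.092]], spin=[0,0,0,0,0], grip=[1,1,1,1,1])

```text
time_s: 13.0
tcp_pos: [0.4339, -0.166, 0.103]
ee_rot: [[0.102, -0.995, -0.006], [-0.995, -0.102, 0.001], [-0.001, 0.005, -1.0]]
wrist_force: [-0.2, 0.6, -1.9]
gripper_width: 0.136
gripper_force: 30.0
```

>>> servo_tool(slide=[[0,0,0],[0,0,0],[0,0,0],[0,0,0],[0,0,0]], spin=[0,0,0,0,0], grip=[1,1,1,1,1])

```text
time_s: 13.42
tcp_pos: [0.4365, -0.1666, 0.1067]
ee_rot: [[0.103, -0.995, 0.003], [-0.995, -0.103, -0.0], [0.0, -0.003, -1.0]]
wrist_force: [0.3, -0.3, -0.3]
gripper_width: 0.136
gripper_force: 30.0
```

```bash
python3 g.py
python3 - <<'E'
from h import *
c=capture('wrist');cv2.imwrite('pics/w4.png',cv2.resize(c['pixels'],(800,600)))
E
```

```text
t 13.4167 gauge x,y -58.73901726151515 -0.8741643689719805 foot z 23.06446255459062 yaw err -174.1063805513801 F u,v,z 0.23180743589676017 -0.3072379221266237 -0.25973016298276197 M [ 0.06  0.   -0.01]
```

View pics/w4.png

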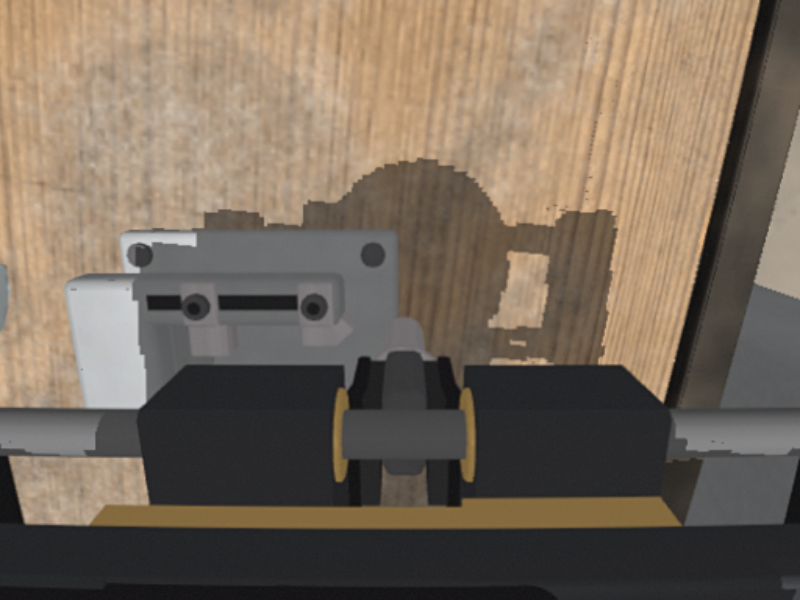

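Picture: the pin is upright in the jaws at about (405,400), just outside the mouth. The go anvil is at (325,335) and the no-go clamp at (195–210,320).

>>> servo_tool(slide=[[0,0,0],[0,0,0],[0,0,0],[0,0,0],[0,0,0]], spin=[0,0,0,0,0], grip=[1,1,1,1,1])

```text
time_s: 13.88
tcp_pos: [0.4357, -0.1667, 0.1055]
ee_rot: [[0.103, -0.995, -0.0], [-0.995, -0.103, -0.0], [0.0, 0.0, -1.0]]
wrist_force: [-0.5, 0.4, -1.5]
gripper_width: 0.138
gripper_force: 30.0
```

```bash
python3 g.py
```

```text
t 13.8833 gauge x,y -59.511979637795925 -0.8171712979320711 foot z 21.938759206329962 yaw err -174.11675509892427 F u,v,z -0.44242355943254313 0.41937889610375984 -1.4959806685273984 M [ 0.07 -0.07  0.06]
```

>>> servo_tool(slide=[[-0.0008,-0.003,0],[-0.0008,-0.006,0],[-0.0008,-0.009,0],[-0.0008,-0.0115,0],[-0.0008,-0.0115,0]], spin=[0,0,0,0,0], grip=[1,1,1,1,1])

```text
time_s: 14.3
tcp_pos: [0.4479, -0.1646, 0.1056]
ee_rot: [[0.103, -0.995, 0.001], [-0.995, -0.103, -0.0], [0.0, -0.001, -1.0]]
wrist_force: [1.2, 0.0, -1.6]
gripper_width: 0.135
gripper_force: 30.0
```

>>> servo_tool(slide=[[0,0,0],[0,0,0],[0,0,0],[0,0,0],[0,0,0]], spin=[0,0,0,0,0], grip=[1,1,1,1,1])

```text
time_s: 14.72
tcp_pos: [0.4469, -0.1647, 0.1056]
ee_rot: [[0.103, -0.995, -0.0], [-0.995, -0.103, 0.0], [-0.0, 0.0, -1.0]]
wrist_force: [-0.3, -0.0, -2.2]
gripper_width: 0.14
gripper_force: 30.0
```

```bash
python3 g.py
```

```text
t 14.7167 gauge x,y -48.12477090539309 0.008170144826254777 foot z 21.97804047839857 yaw err -174.1166330671836 F u,v,z -0.3182665090345665 0.002601057058188066 -2.158857770112992 M [ 0.04 -0.1  -0.02]
```

Aligned. Now I'll move into the go gap in small steps, watching the force.

>>> servo_tool(slide=[[0,-0.0015,0],[0,-0.003,0],[0,-0.0045,0],[0,-0.006,0],[0,-0.006,0]], spin=[0,0,0,0,0], grip=[1,1,1,1,1])

```text
time_s: 15.13
tcp_pos: [0.4535, -0.164, 0.1056]
ee_rot: [[0.103, -0.995, 0.0], [-0.995, -0.103, -0.0], [0.0, -0.0, -1.0]]
wrist_force: [0.8, -0.4, -1.4]
gripper_width: 0.137
gripper_force: 30.0
```

>>> servo_tool(slide=[[0,-0.001,0],[0,-0.002,0],[0,-0.003,0],[0,-0.004,0],[0,-0.004,0]], spin=[0,0,0,0,0], grip=[1,1,1,1,1])

```text
time_s: 15.55
tcp_pos: [0.4573, -0.1636, 0.1056]
ee_rot: [[0.103, -0.995, 0.0], [-0.995, -0.103, -0.0], [0.0, -0.0, -1.0]]
wrist_force: [0.4, 0.2, -1.2]
gripper_width: 0.139
gripper_force: 30.0
```

```bash
python3 g.py
```

```text
t 15.55 gauge x,y -37.74057973942464 -0.03306062939325738 foot z 21.979846093107426 yaw err -174.10920267493526 F u,v,z 0.4218951743379324 0.1683665537960098 -1.1566501856736044 M [ 0.08 -0.04  0.03]
```

>>> servo_tool(slide=[[0,-0.001,0],[0,-0.002,0],[0,-0.003,0],[0,-0.004,0],[0,-0.004,0]], spin=[0,0,0,0,0], grip=[1,1,1,1,1])

```text
time_s: 15.97
tcp_pos: [0.4613, -0.1632, 0.1056]
ee_rot: [[0.103, -0.995, 0.0], [-0.995, -0.103, -0.0], [0.0, -0.0, -1.0]]
wrist_force: [0.1, -0.8, -1.8]
gripper_width: 0.135
gripper_force: 30.0
```

>>> servo_tool(slide=[[0,-0.001,0],[0,-0.002,0],[0,-0.003,0],[0,-0.004,0],[0,-0.004,0]], spin=[0,0,0,0,0], grip=[1,1,1,1,1])

```text
time_s: 16.38
tcp_pos: [0.4652, -0.1628, 0.1056]
ee_rot: [[0.103, -0.995, 0.0], [-0.995, -0.103, -0.0], [0.0, -0.0, -1.0]]
wrist_force: [-1.0, 0.6, -2.2]
gripper_width: 0.136
gripper_force: 30.0
```

```bash
python3 g.py
```

```text
t 16.3833 gauge x,y -29.72311805120125 -0.03920638858985237 foot z 21.974305265424533 yaw err -174.11282889729037 F u,v,z -0.9539730477747094 0.730039997936433 -2.1834676072267873 M [ 0.1  -0.05 -0.04]
```

>>> servo_tool(slide=[[0,-0.0015,0],[0,-0.0035,0],[0,-0.0055,0],[0,-0.0075,0],[0,-0.009,0]], spin=[0,0,0,0,0], grip=[1,1,1,1,1])

```text
time_s: 16.8
tcp_pos: [0.4743, -0.1618, 0.1056]
ee_rot: [[0.103, -0.995, 0.0], [-0.995, -0.103, -0.0], [0.0, -0.0, -1.0]]
wrist_force: [-0.4, 1.0, -1.7]
gripper_width: 0.136
gripper_force: 30.0
```

>>> servo_tool(slide=[[0,-0.0015,0],[0,-0.003,0],[0,-0.0045,0],[0,-0.006,0],[0,-0.007,0]], spin=[0,0,0,0,0], grip=[1,1,1,1,1])

```text
time_s: 17.22
tcp_pos: [0.4811, -0.1612, 0.1056]
ee_rot: [[0.103, -0.995, 0.0], [-0.995, -0.103, -0.0], [0.0, -0.0, -1.0]]
wrist_force: [-0.0, -0.4, -1.0]
gripper_width: 0.134
gripper_force: 30.0
```

```bash
python3 g.py
```

```text
t 17.2167 gauge x,y -13.767606034561316 -0.03161297194826185 foot z 21.95722688456567 yaw err -174.11457962762435 F u,v,z -0.04273810558697848 -0.35165847888729945 -1.0106685230952839 M [ 0.09 -0.07  0.01]
```

>>> servo_tool(slide=[[0,-0.001,0],[0,-0.002,0],[0,-0.003,0],[0,-0.004,0],[0,-0.004,0]], spin=[0,0,0,0,0], grip=[1,1,1,1,1])

```text
time_s: 17.63
tcp_pos: [0.4851, -0.1608, 0.1056]
ee_rot: [[0.103, -0.995, 0.0], [-0.995, -0.103, -0.0], [0.0, -0.0, -1.0]]
wrist_force: [0.1, 0.1, -1.1]
gripper_width: 0.135
gripper_force: 30.0
```

>>> servo_tool(slide=[[0,-0.0005,0],[0,-0.001,0],[0,-0.0015,0],[0,-0.002,0],[0,-0.002,0]], spin=[0,0,0,0,0], grip=[1,1,1,1,1])

```text
time_s: 18.05
tcp_pos: [0.487, -0.1606, 0.1056]
ee_rot: [[0.103, -0.995, 0.0], [-0.995, -0.103, -0.0], [0.0, -0.0, -1.0]]
wrist_force: [0.5, -0.2, -0.7]
gripper_width: 0.135
gripper_force: 30.0
```

```bash
python3 g.py
```

```text
t 18.05 gauge x,y -7.8868065615173055 -0.06741913948135592 foot z 21.982773851020738 yaw err -174.11278226754274 F u,v,z 0.42661899423418537 -0.251001011218861 -0.6697320462447678 M [ 0.12 -0.02 -0.01]
```

Now fine feeling steps.

>>> servo_tool(slide=[[0,-0.0003,0],[0,-0.0006,0],[0,-0.0009,0],[0,-0.001,0],[0,-0.001,0]], spin=[0,0,0,0,0], grip=[1,1,1,1,1])

```text
time_s: 18.47
tcp_pos: [0.4879, -0.1604, 0.1056]
ee_rot: [[0.103, -0.995, 0.0], [-0.995, -0.103, -0.0], [0.0, -0.0, -1.0]]
wrist_force: [0.5, -0.8, -1.6]
gripper_width: 0.134
gripper_force: 30.0
```

>>> servo_tool(slide=[[0,-0.0002,0],[0,-0.0004,0],[0,-0.0006,0],[0,-0.0008,0],[0,-0.0008,0]], spin=[0,0,0,0,0], grip=[1,1,1,1,1])

```text
time_s: 18.88
tcp_pos: [0.4887, -0.1604, 0.1055]
ee_rot: [[0.103, -0.995, 0.0], [-0.995, -0.103, -0.0], [0.0, -0.0, -1.0]]
wrist_force: [-0.4, 0.1, -1.7]
gripper_width: 0.13
gripper_force: 30.0
```

```bash
python3 g.py
```

```text
t 18.8833 gauge x,y -6.156242041932244 -0.041232933950928086 foot z 21.947161281085883 yaw err -174.11186266704865 F u,v,z -0.3682236603422129 0.13775388347891065 -1.7434322313424953 M [ 0.11 -0.07  0.02]
```

>>> servo_tool(slide=[[0,-0.0002,0],[0,-0.0003,0],[0,-0.0005,0],[0,-0.0006,0],[0,-0.0006,0]], spin=[0,0,0,0,0], grip=[1,1,1,1,1])

```text
time_s: 19.3
tcp_pos: [0.4892, -0.1603, 0.1055]
ee_rot: [[0.103, -0.995, -0.0], [-0.995, -0.103, -0.0], [0.0, 0.0, -1.0]]
wrist_force: [-0.2, 0.0, -0.7]
gripper_width: 0.135
gripper_force: 30.0
```

```bash
python3 g.py
```

```text
t 19.3 gauge x,y -5.590368030253206 -0.03545022907078099 foot z 21.94821512494731 yaw err -174.11326766976254 F u,v,z -0.21109915455146194 0.06435179799767474 -0.7414379479600613 M [ 0.03 -0.    0.04]
```

>>> servo_tool(slide=[[0,-0.0001,0],[0,-0.0002,0],[0,-0.0003,0],[0,-0.0004,0],[0,-0.0004,0]], spin=[0,0,0,0,0], grip=[1,1,1,1,1])

```text
time_s: 19.72
tcp_pos: [0.4897, -0.1603, 0.1056]
ee_rot: [[0.103, -0.995, 0.0], [-0.995, -0.103, 0.0], [0.0, -0.0, -1.0]]
wrist_force: [-0.4, 0.4, -1.0]
gripper_width: 0.137
gripper_force: 30.0
```

```bash
python3 g.py
```

```text
t 19.7167 gauge x,y -5.171740961150453 -0.03447094704874476 foot z 21.958638025937688 yaw err -174.11643447145505 F u,v,z -0.3107682239848755 0.46054579874473955 -0.9905352634187929 M [ 0.1  -0.04 -0.04]
```

>>> servo_tool(slide=[[0,-0.0001,0],[0,-0.0002,0],[0,-0.0003,0],[0,-0.0003,0],[0,-0.0003,0]], spin=[0,0,0,0,0], grip=[1,1,1,1,1])

```text
time_s: 20.13
tcp_pos: [0.4899, -0.1602, 0.1056]
ee_rot: [[0.103, -0.995, 0.0], [-0.995, -0.103, 0.0], [-0.0, -0.0, -1.0]]
wrist_force: [-1.2, -0.7, -1.3]
gripper_width: 0.135
gripper_force: 30.0
```

>>> servo_tool(slide=[[0,-0.0001,0],[0,-0.0002,0],[0,-0.0002,0],[0,-0.0002,0],[0,-0.0002,0]], spin=[0,0,0,0,0], grip=[1,1,1,1,1])

```text
time_s: 20.55
tcp_pos: [0.4901, -0.1602, 0.1056]
ee_rot: [[0.103, -0.995, -0.0], [-0.995, -0.103, -0.0], [0.0, 0.0, -1.0]]
wrist_force: [-0.0, 0.4, -2.0]
gripper_width: 0.134
gripper_force: 30.0
```

>>> servo_tool(slide=[[0,-0.0001,0],[0,-0.0002,0],[0,-0.0003,0],[0,-0.0003,0],[0,-0.0003,0]], spin=[0,0,0,0,0], grip=[1,1,1,1,1])

```text
time_s: 20.97
tcp_pos: [0.4904, -0.1602, 0.1056]
ee_rot: [[0.103, -0.995, 0.0], [-0.995, -0.103, -0.0], [0.0, -0.0, -1.0]]
wrist_force: [0.7, -0.3, -1.3]
gripper_width: 0.133
gripper_force: 30.0
```

>>> servo_tool(slide=[[0,-0.0001,0],[0,-0.0002,0],[0,-0.0002,0],[0,-0.0002,0],[0,-0.0002,0]], spin=[0,0,0,0,0], grip=[1,1,1,1,1])

```text
time_s: 21.38
tcp_pos: [0.4906, -0.1602, 0.1055]
ee_rot: [[0.103, -0.995, -0.0], [-0.995, -0.103, -0.0], [0.0, 0.0, -1.0]]
wrist_force: [0.2, 0.9, -1.7]
gripper_width: 0.132
gripper_force: 30.0
```

```bash
python3 g.py
```

```text
t 21.3833 gauge x,y -4.208331178648897 -0.031105743277720588 foot z 21.93825982762779 yaw err -174.1139626829461 F u,v,z 0.3016917143698924 0.9200050155981285 -1.7132194207641163 M [ 0.04 -0.08  0.03]
```

>>> servo_tool(slide=[[0,-0.0001,0],[0,-0.0002,0],[0,-0.0003,0],[0,-0.0003,0],[0,-0.0003,0]], spin=[0,0,0,0,0], grip=[1,1,1,1,1])

```text
time_s: 21.8
tcp_pos: [0.4909, -0.1601, 0.1055]
ee_rot: [[0.103, -0.995, 0.0], [-0.995, -0.103, 0.0], [-0.0, -0.0, -1.0]]
wrist_force: [-0.5, 0.3, -1.0]
gripper_width: 0.139
gripper_force: 30.0
```

>>> servo_tool(slide=[[0,-0.0001,0],[0,-0.0002,0],[0,-0.0002,0],[0,-0.0002,0],[0,-0.0002,0]], spin=[0,0,0,0,0], grip=[1,1,1,1,1])

```text
time_s: 22.22
tcp_pos: [0.4911, -0.1601, 0.1055]
ee_rot: [[0.103, -0.995, -0.0], [-0.995, -0.103, 0.0], [-0.0, 0.0, -1.0]]
wrist_force: [-0.2, 0.0, -1.4]
gripper_width: 0.133
gripper_force: 30.0
```

```bash
python3 g.py
```

```text
t 22.2167 gauge x,y -3.6979514423758184 -0.02812797775829906 foot z 21.937518010945112 yaw err -174.1149432357823 F u,v,z -0.2295255841726331 0.03512734495882819 -1.3712149516925214 M [ 0.11 -0.02  0.02]
```

>>> servo_tool(slide=[[0,-0.0001,0],[0,-0.0002,0],[0,-0.0003,0],[0,-0.0003,0],[0,-0.0003,0]], spin=[0,0,0,0,0], grip=[1,1,1,1,1])

```text
time_s: 22.63
tcp_pos: [0.4914, -0.1601, 0.1056]
ee_rot: [[0.102, -0.995, 0.0], [-0.995, -0.102, 0.0], [-0.0, -0.0, -1.0]]
wrist_force: [0.5, -0.3, -1.4]
gripper_width: 0.138
gripper_force: 30.0
```

>>> servo_tool(slide=[[0,-0.0001,0],[0,-0.0002,0],[0,-0.0002,0],[0,-0.0002,0],[0,-0.0002,0]], spin=[0,0,0,0,0], grip=[1,1,1,1,1])

```text
time_s: 23.05
tcp_pos: [0.4916, -0.1601, 0.1056]
ee_rot: [[0.103, -0.995, 0.0], [-0.995, -0.103, -0.0], [0.0, -0.0, -1.0]]
wrist_force: [-0.2, -0.0, -1.6]
gripper_width: 0.137
gripper_force: 30.0
```

```bash
python3 g.py
```

```text
t 23.05 gauge x,y -3.1933122422223184 -0.0241012832389238 foot z 21.954869091582353 yaw err -174.11177817122808 F u,v,z -0.22187936997118468 0.007612262320344239 -1.6112694618806727 M [ 0.11 -0.01 -0.01]
```

>>> servo_tool(slide=[[0,-0.0001,0],[0,-0.0002,0],[0,-0.0003,0],[0,-0.0003,0],[0,-0.0003,0]], spin=[0,0,0,0,0], grip=[1,1,1,1,1])

```text
time_s: 23.47
tcp_pos: [0.4919, -0.16, 0.1055]
ee_rot: [[0.103, -0.995, -0.0], [-0.995, -0.103, -0.0], [0.0, 0.0, -1.0]]
wrist_force: [-0.1, 0.8, -1.8]
gripper_width: 0.136
gripper_force: 30.0
```

>>> servo_tool(slide=[[0,-0.0001,0],[0,-0.0002,0],[0,-0.0002,0],[0,-0.0002,0],[0,-0.0002,0]], spin=[0,0,0,0,0], grip=[1,1,1,1,1])

```text
time_s: 23.88
tcp_pos: [0.4921, -0.16, 0.1056]
ee_rot: [[0.103, -0.995, 0.0], [-0.995, -0.103, 0.0], [-0.0, -0.0, -1.0]]
wrist_force: [-0.9, 0.7, -2.0]
gripper_width: 0.135
gripper_force: 30.0
```

```bash
python3 g.py
```

```text
t 23.8833 gauge x,y -2.693788591692997 -0.02390353425860431 foot z 21.950249615300066 yaw err -174.11578450019326 F u,v,z -0.8335080867367256 0.7542701897531809 -2.0347537208667474 M [ 0.1   0.   -0.02]
```

>>> servo_tool(slide=[[0,-0.0001,0],[0,-0.0002,0],[0,-0.0003,0],[0,-0.0003,0],[0,-0.0003,0]], spin=[0,0,0,0,0], grip=[1,1,1,1,1])

```text
time_s: 24.3
tcp_pos: [0.4924, -0.16, 0.1055]
ee_rot: [[0.103, -0.995, -0.0], [-0.995, -0.103, -0.0], [0.0, 0.0, -1.0]]
wrist_force: [0.1, 0.5, -0.6]
gripper_width: 0.138
gripper_force: 30.0
```

```bash
python3 g.py
```

```text
t 24.3 gauge x,y -2.4003908884537086 -0.024796687570640963 foot z 21.93075011039764 yaw err -174.1144272031708 F u,v,z 0.11117306905619244 0.5100574870627651 -0.6412809645252623 M [ 0.05 -0.03  0.04]
```

>>> servo_tool(slide=[[0,-0.0001,0],[0,-0.0002,0],[0,-0.0003,0],[0,-0.0003,0],[0,-0.0003,0]], spin=[0,0,0,0,0], grip=[1,1,1,1,1])

```text
time_s: 24.72
tcp_pos: [0.4926, -0.1599, 0.1055]
ee_rot: [[0.103, -0.995, -0.0], [-0.995, -0.103, 0.0], [-0.0, 0.0, -1.0]]
wrist_force: [-0.5, 0.2, -2.1]
gripper_width: 0.137
gripper_force: 30.0
```

>>> servo_tool(slide=[[0,-0.0001,0],[0,-0.0002,0],[0,-0.0002,0],[0,-0.0002,0],[0,-0.0002,0]], spin=[0,0,0,0,0], grip=[1,1,1,1,1])

```text
time_s: 25.13
tcp_pos: [0.4927, -0.1599, 0.1055]
ee_rot: [[0.102, -0.995, -0.0], [-0.995, -0.102, 0.0], [-0.0, 0.0, -1.0]]
wrist_force: [-0.1, 0.2, -1.0]
gripper_width: 0.139
gripper_force: 30.0
```

```bash
python3 g.py
```

```text
t 25.1333 gauge x,y -2.068259262367764 -0.010326785850305165 foot z 21.885339066649692 yaw err -174.1178308850153 F u,v,z -0.05228677886160663 0.16231185380734206 -1.0088879511579236 M [ 0.06  0.19 -0.01]
```

>>> servo_tool(slide=[[0,-0.0001,0],[0,-0.0002,0],[0,-0.0003,0],[0,-0.0003,0],[0,-0.0003,0]], spin=[0,0,0,0,0], grip=[1,1,1,1,1])

```text
time_s: 25.55
tcp_pos: [0.4929, -0.1599, 0.1055]
ee_rot: [[0.102, -0.995, -0.001], [-0.995, -0.102, 0.0], [-0.0, 0.001, -1.0]]
wrist_force: [-1.5, 0.6, -1.9]
gripper_width: 0.137
gripper_force: 30.0
```

```bash
python3 g.py
```

```text
t 25.55 gauge x,y -1.8960566269265715 -0.010330191740939937 foot z 21.862756061980406 yaw err -174.11946644104532 F u,v,z -1.396005104015017 0.7951853182543454 -1.8918273551918812 M [0.14 0.41 0.01]
```

Contact is starting: the motion stalls and the moment is rising. I'll press on gradually.

>>> servo_tool(slide=[[0,-0.0001,0],[0,-0.0002,0],[0,-0.0003,0],[0,-0.0003,0],[0,-0.0003,0]], spin=[0,0,0,0,0], grip=[1,1,1,1,1])

```text
time_s: 25.97
tcp_pos: [0.4931, -0.1598, 0.1054]
ee_rot: [[0.102, -0.995, -0.001], [-0.995, -0.102, 0.0], [-0.0, 0.001, -1.0]]
wrist_force: [-2.6, 0.0, -0.2]
gripper_width: 0.138
gripper_force: 30.0
```

```bash
python3 g.py
```

```text
t 25.9667 gauge x,y -1.6684643761188953 0.033066099839940355 foot z 21.835573255193836 yaw err -174.12255640294595 F u,v,z -2.60849490780805 0.3046224933702978 -0.17149781047850865 M [ 0.15  0.71 -0.  ]
```

>>> servo_tool(slide=[[0,-0.0001,0],[0,-0.0002,0],[0,-0.0003,0],[0,-0.0004,0],[0,-0.0004,0]], spin=[0,0,0,0,0], grip=[1,1,1,1,1])

```text
time_s: 26.38
tcp_pos: [0.4934, -0.1598, 0.1054]
ee_rot: [[0.102, -0.995, -0.001], [-0.995, -0.102, 0.0], [-0.0, 0.001, -1.0]]
wrist_force: [-3.1, -0.2, -0.2]
gripper_width: 0.137
gripper_force: 30.0
```

```bash
python3 g.py
```

```text
t 26.3833 gauge x,y -1.4325671143740795 0.055794633923009 foot z 21.767758969896718 yaw err -174.1286865387413 F u,v,z -3.091709060939547 0.09291606139040112 -0.17545343654931722 M [0.22 1.05 0.02]
```

>>> servo_tool(slide=[[0,-0.0002,0],[0,-0.0004,0],[0,-0.0006,0],[0,-0.0008,0],[0,-0.0008,0]], spin=[0,0,0,0,0], grip=[1,1,1,1,1])

```text
time_s: 26.8
tcp_pos: [0.4937, -0.1597, 0.1053]
ee_rot: [[0.102, -0.995, -0.002], [-0.995, -0.102, 0.0], [-0.0, 0.002, -1.0]]
wrist_force: [-4.8, 0.4, -0.2]
gripper_width: 0.138
gripper_force: 30.0
```

```bash
python3 g.py
```

```text
t 26.8 gauge x,y -1.0846652779745296 0.0770975930438286 foot z 21.67258220918866 yaw err -174.13077011174187 F u,v,z -4.697911488640242 0.8657467326273899 -0.17603998247673389 M [ 0.31  1.66 -0.04]
```

>>> servo_tool(slide=[[0,-0.0002,0],[0,-0.0004,0],[0,-0.0006,0],[0,-0.0007,0],[0,-0.0007,0]], spin=[0,0,0,0,0], grip=[1,1,1,1,1])

```text
time_s: 27.22
tcp_pos: [0.4939, -0.1597, 0.1052]
ee_rot: [[0.102, -0.995, -0.004], [-0.995, -0.102, 0.0], [-0.001, 0.004, -1.0]]
wrist_force: [-5.9, 0.3, 0.2]
gripper_width: 0.134
gripper_force: 30.0
```

```bash
python3 g.py
```

```text
t 27.2167 gauge x,y -0.9217644618099674 0.07951545440088449 foot z 21.610658688211572 yaw err -174.13622386025278 F u,v,z -5.804758137578693 0.8612821548389297 0.17991167532542235 M [0.25 1.97 0.01]
```

>>> servo_tool(slide=[[0,-0.0002,0],[0,-0.0004,0],[0,-0.0006,0],[0,-0.0006,0],[0,-0.0006,0]], spin=[0,0,0,0,0], grip=[1,1,1,1,1])

```text
time_s: 27.63
tcp_pos: [0.4941, -0.1597, 0.1051]
ee_rot: [[0.102, -0.995, -0.005], [-0.995, -0.102, 0.0], [-0.001, 0.004, -1.0]]
wrist_force: [-6.8, 0.9, 0.7]
gripper_width: 0.134
gripper_force: 30.0
```

>>> servo_tool(slide=[[0,0,0],[0,0,0],[0,0,0],[0,0,0],[0,0,0]], spin=[0,0,0,0,0], grip=[1,1,1,1,1])

```text
time_s: 28.05
tcp_pos: [0.4941, -0.1597, 0.1051]
ee_rot: [[0.102, -0.995, -0.005], [-0.995, -0.102, 0.0], [-0.001, 0.004, -1.0]]
wrist_force: [-5.3, 0.4, 0.0]
gripper_width: 0.136
gripper_force: 30.0
```

```bash
python3 g.py
```

```text
t 28.05 gauge x,y -0.7246396790014145 0.1078487055023584 foot z 21.49724176879363 yaw err -174.14156154685836 F u,v,z -5.231610656536386 0.958232305585407 0.03009326657521716 M [ 0.2   2.1  -0.04]
```

>>> servo_tool(slide=[[0,-0.0002,0],[0,-0.0004,0],[0,-0.0005,0],[0,-0.0005,0],[0,-0.0005,0]], spin=[0,0,0,0,0], grip=[1,1,1,1,1])

```text
time_s: 28.47
tcp_pos: [0.4942, -0.1597, 0.105]
ee_rot: [[0.102, -0.995, -0.006], [-0.995, -0.102, 0.0], [-0.001, 0.005, -1.0]]
wrist_force: [-7.2, -0.1, 0.7]
gripper_width: 0.129
gripper_force: 30.0
```

>>> servo_tool(slide=[[0,0,0],[0,0,0],[0,0,0],[0,0,0],[0,0,0]], spin=[0,0,0,0,0], grip=[1,1,1,1,1])

```text
time_s: 28.88
tcp_pos: [0.4942, -0.1596, 0.105]
ee_rot: [[0.102, -0.995, -0.005], [-0.995, -0.102, 0.0], [-0.001, 0.005, -1.0]]
wrist_force: [-7.0, 0.5, 0.9]
gripper_width: 0.138
gripper_force: 30.0
```

>>> servo_tool(slide=[[0,0,0],[0,0,0],[0,0,0],[0,0,0],[0,0,0]], spin=[0,0,0,0,0], grip=[1,1,1,1,1])

```text
time_s: 29.3
tcp_pos: [0.4942, -0.1597, 0.1051]
ee_rot: [[0.102, -0.995, -0.005], [-0.995, -0.102, 0.0], [-0.001, 0.005, -1.0]]
wrist_force: [-7.5, 0.2, 1.7]
gripper_width: 0.135
gripper_force: 30.0
```

>>> servo_tool(slide=[[0,0,0],[0,0,0],[0,0,0],[0,0,0],[0,0,0]], spin=[0,0,0,0,0], grip=[1,1,1,1,1])

```text
time_s: 29.72
tcp_pos: [0.4942, -0.1597, 0.1051]
ee_rot: [[0.102, -0.995, -0.005], [-0.995, -0.102, 0.0], [-0.001, 0.005, -1.0]]
wrist_force: [-8.0, 0.1, 0.8]
gripper_width: 0.133
gripper_force: 30.0
```

```bash
python3 g.py
```

```text
t 29.7167 gauge x,y -0.6023174749879262 0.1087290874764609 foot z 21.46726149353907 yaw err -174.14587667879843 F u,v,z -7.954069165734821 0.9620488765071653 0.7816323795185232 M [ 0.2   2.3  -0.06]
```

Run:
```python
from h import *
s=sense();c=capture('wrist');W=cloud(c,s)
a=np.radians(5.93);u=np.array([np.cos(a),np.sin(a)]);v=np.array([-u[1],u[0]])
D=(W[...,:2]-[.4948,-.1597])*1000;X=D@u;Y=D@v;Z=W[...,2]*1000
g=(Z>63)&(Z<68)&(Y>-12)&(Y<-5.5)&(abs(X)<40)
h,e=np.histogram(X[g],bins=np.arange(-40,30,1));print([(int(b),int(n)) for b,n in zip(e,h) if n])
cv2.imwrite('pics/w5.png',cv2.resize(c['pixels'][150:330,100:400],(800,480),interpolation=cv2.INTER_CUBIC))
```

```text
[(-38, 4), (-37, 2), (-36, 8), (-35, 9), (-34, 10), (-33, 7), (-32, 12), (-31, 10), (-30, 10), (-29, 12), (-28, 12), (-27, 11), (-26, 10), (-25, 11), (-24, 15), (3, 9), (4, 13), (5, 17), (6, 19), (7, 22), (8, 22), (9, 12), (10, 21), (11, 24), (12, 22), (13, 22), (14, 22), (15, 15), (16, 20), (17, 11), (28, 5)]
```

View pics/w5.png

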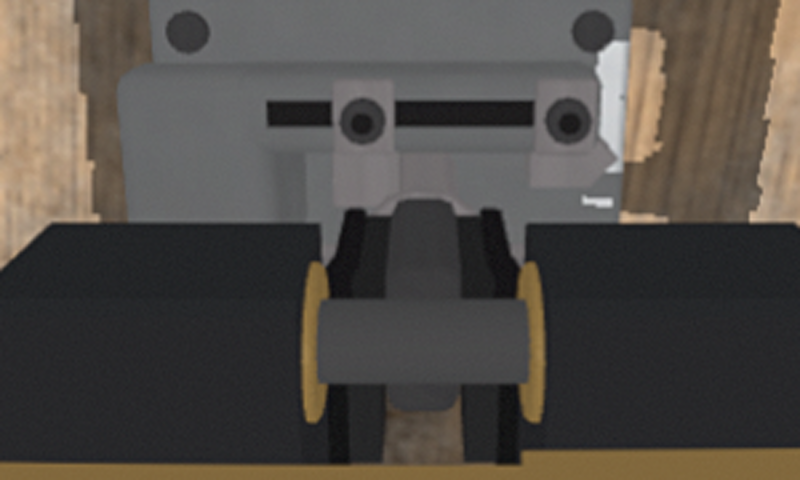

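The picture shows the shank against the front edge of the no-go clamp anvil, near (400,180), with the go anvil behind it at (570,170). It was held at about 7 N for over a second and did not pass. Now I'll draw it out.

>>> servo_tool(slide=[[0,0.001,0],[0,0.0025,0],[0,0.004,0],[0,0.0055,0],[0,0.007,0]], spin=[0,0,0,0,0], grip=[1,1,1,1,1])

```text
time_s: 30.18
tcp_pos: [0.4915, -0.1604, 0.1063]
ee_rot: [[0.104, -0.995, 0.005], [-0.995, -0.104, -0.001], [0.001, -0.005, -1.0]]
wrist_force: [0.6, -0.2, -1.2]
gripper_width: 0.135
gripper_force: 30.0
```

>>> servo_tool(slide=[[0,0.002,0],[0,0.004,0],[0,0.006,0],[0,0.008,0],[0,0.009,0]], spin=[0,0,0,0,0], grip=[1,1,1,1,1])

```text
time_s: 30.6
tcp_pos: [0.4804, -0.1613, 0.1057]
ee_rot: [[0.102, -0.995, 0.0], [-0.995, -0.102, -0.0], [0.0, -0.0, -1.0]]
wrist_force: [-0.3, 0.2, -1.1]
gripper_width: 0.136
gripper_force: 30.0
```

```bash
python3 g.py
```

```text
t 30.6 gauge x,y -14.455328539242567 -0.07577411953439372 foot z 22.086654122788318 yaw err -174.1198950319348 F u,v,z -0.27337872219685827 0.18181680592577074 -1.1482836115723192 M [ 0.09 -0.05 -0.02]
```

Free and unloaded. Continuing out.

>>> servo_tool(slide=[[0,0.002,0],[0,0.005,0],[0,0.008,0],[0,0.011,0],[0,0.014,0]], spin=[0,0,0,0,0], grip=[1,1,1,1,1])

```text
time_s: 31.02
tcp_pos: [0.4663, -0.1627, 0.1056]
ee_rot: [[0.102, -0.995, -0.0], [-0.995, -0.102, -0.0], [0.0, 0.0, -1.0]]
wrist_force: [-0.7, -0.4, -1.4]
gripper_width: 0.14
gripper_force: 30.0
```

>>> servo_tool(slide=[[0,0.003,0],[0,0.008,0],[0,0.015,0],[0,0.022,0],[0,0.03,0]], spin=[0,0,0,0,0], grip=[1,1,1,1,1])

```text
time_s: 31.43
tcp_pos: [0.436, -0.1658, 0.1055]
ee_rot: [[0.103, -0.995, -0.0], [-0.995, -0.103, 0.0], [-0.0, 0.0, -1.0]]
wrist_force: [-0.9, 0.9, -1.5]
gripper_width: 0.135
gripper_force: 30.0
```

>>> servo_tool(slide=[[0,0,-0.01],[0,0,-0.035],[0,0,-0.06],[0,0,-0.085],[0,0,-0.092]], spin=[0,0,0,0,0], grip=[1,1,1,1,1])

```text
time_s: 31.85
tcp_pos: [0.4382, -0.1662, 0.2014]
ee_rot: [[0.103, -0.995, 0.007], [-0.995, -0.103, -0.001], [0.002, -0.007, -1.0]]
wrist_force: [0.3, -0.4, -1.6]
gripper_width: 0.139
gripper_force: 30.0
```

>>> servo_tool(slide=[[0,0,0],[0,0,0],[0,0,0],[0,0,0],[0,0,0]], spin=[6,12,18,22.8,22.8], grip=[1,1,1,1,1])

```text
time_s: 32.27
tcp_pos: [0.4358, -0.1656, 0.1967]
ee_rot: [[-0.293, -0.956, -0.001], [-0.956, 0.293, 0.0], [-0.0, 0.002, -1.0]]
wrist_force: [-0.5, 0.1, -1.7]
gripper_width: 0.135
gripper_force: 30.0
```

>>> servo_tool(slide=[[0,0,0],[0,0,0],[0,0,0],[0,0,0],[0,0,0]], spin=[0,0,0,0,0], grip=[1,1,1,1,1])

```text
time_s: 32.68
tcp_pos: [0.4368, -0.1657, 0.1975]
ee_rot: [[-0.29, -0.957, -0.0], [-0.957, 0.29, 0.0], [-0.0, 0.0, -1.0]]
wrist_force: [0.9, -0.5, -1.9]
gripper_width: 0.137
gripper_force: 30.0
```

```bash
cat > hg.py <<'E'
from h import *
np.set_printoptions(precision=5,suppress=True)
s=sense();R=np.array(s['ee_rot']);p=np.array(s['tcp_pos'])
print(s['time_s'],p,'slide to above home',R.T@(np.array([.4849,.1301,p[2]])-p),'foot',p[2]-.0836,'yaw',np.degrees(np.arctan2(R[1,1],R[0,1])),s['wrist_force'],s['moment'])
E
python3 hg.py
```

```text
32.6833 [ 0.43678 -0.1657   0.19748] slide to above home [-0.29702  0.03986  0.00001] foot 0.11388362361842959 yaw 163.1160306242129 [ 0.92691 -0.4573  -1.93919] [ 0.10999 -0.10528  0.00367]
```

>>> servo_tool(slide=[[-0.0371,0.005,0],[-0.0742,0.01,0],[-0.1113,0.015,0],[-0.1484,0.02,0],[-0.1855,0.025,0]], spin=[0,0,0,0,0], grip=[1,1,1,1,1])

```text
time_s: 33.1
tcp_pos: [0.4669, 0.0207, 0.1978]
ee_rot: [[-0.291, -0.957, 0.001], [-0.957, 0.291, 0.0], [-0.0, -0.0, -1.0]]
wrist_force: [0.5, -0.4, -2.0]
gripper_width: 0.137
gripper_force: 30.0
```

>>> servo_tool(slide=[[-0.037,0.005,0],[-0.074,0.01,0],[-0.1,0.0135,0],[-0.1115,0.0149,0],[-0.1115,0.0149,0]], spin=[0,0,0,0,0], grip=[1,1,1,1,1])

```text
time_s: 33.52
tcp_pos: [0.4856, 0.1323, 0.1974]
ee_rot: [[-0.288, -0.958, 0.0], [-0.958, 0.288, 0.0], [-0.0, -0.0, -1.0]]
wrist_force: [-0.3, 0.2, -1.1]
gripper_width: 0.134
gripper_force: 30.0
```

>>> servo_tool(slide=[[0,0,0],[0,0,0],[0,0,0],[0,0,0],[0,0,0]], spin=[0,0,0,0,0], grip=[1,1,1,1,1])

```text
time_s: 33.93
tcp_pos: [0.485, 0.1291, 0.1977]
ee_rot: [[-0.292, -0.956, 0.0], [-0.956, 0.292, 0.0], [-0.0, -0.0, -1.0]]
wrist_force: [-0.2, -0.6, -1.3]
gripper_width: 0.131
gripper_force: 30.0
```

>>> servo_tool(slide=[[0,0,0],[0,0,0],[0,0,0],[0,0,0],[0,0,0]], spin=[0,0,0,0,0], grip=[1,1,1,1,1])

```text
time_s: 34.35
tcp_pos: [0.485, 0.13, 0.1975]
ee_rot: [[-0.291, -0.957, -0.0], [-0.957, 0.291, -0.0], [0.0, 0.0, -1.0]]
wrist_force: [-0.1, 0.4, -1.9]
gripper_width: 0.135
gripper_force: 30.0
```

```bash
python3 hg.py
python3 - <<'E'
from h import *
c=capture('wrist');cv2.imwrite('pics/w6.png',cv2.resize(c['pixels'][150:330,100:400],(800,480),interpolation=cv2.INTER_CUBIC))
c=capture('scene');cv2.imwrite('pics/s6.png',cv2.resize(c['pixels'][130:230,150:300],(800,533),interpolation=cv2.INTER_CUBIC))
E
```

```text
34.35 [0.48504 0.13003 0.19755] slide to above home [-0.00003  0.00015  0.     ] foot 0.11394575269172623 yaw 163.08447313344175 [-0.1401   0.37133 -1.9137 ] [ 0.12851 -0.08309 -0.01839]
```

View pics/w6.png

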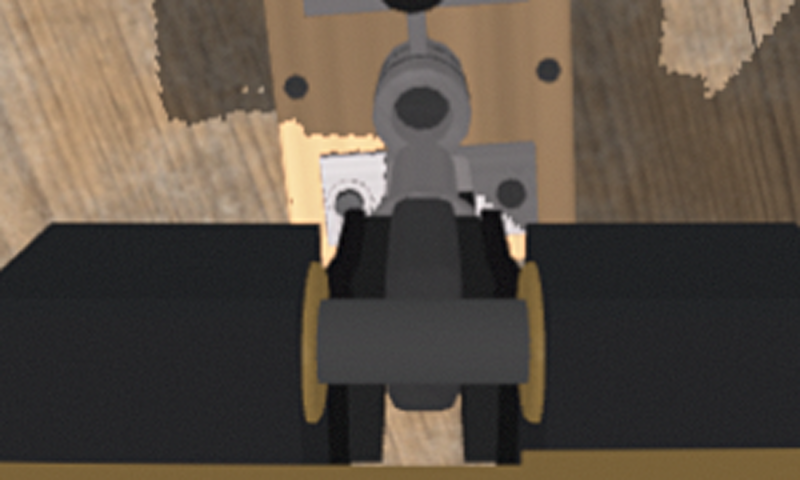

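The picture shows the barrel mouth at (421,107), with the pin (tab and shank at x≈422) in line with it and upright. Lowering.

>>> servo_tool(slide=[[0,0,0.008],[0,0,0.02],[0,0,0.032],[0,0,0.041],[0,0,0.043]], spin=[0,0,0,0,0], grip=[1,1,1,1,1])

```text
time_s: 34.87
tcp_pos: [0.4839, 0.1295, 0.1524]
ee_rot: [[-0.291, -0.957, -0.004], [-0.957, 0.291, -0.002], [0.003, 0.003, -1.0]]
wrist_force: [-0.7, -0.6, -1.8]
gripper_width: 0.131
gripper_force: 30.0
```

>>> servo_tool(slide=[[0,0,0],[0,0,0],[0,0,0],[0,0,0],[0,0,0]], spin=[0,0,0,0,0], grip=[1,1,1,1,1])

```text
time_s: 35.28
tcp_pos: [0.4853, 0.1302, 0.1551]
ee_rot: [[-0.291, -0.957, 0.001], [-0.957, 0.291, 0.001], [-0.001, -0.001, -1.0]]
wrist_force: [0.3, -0.4, -0.8]
gripper_width: 0.132
gripper_force: 30.0
```

>>> servo_tool(slide=[[0,0,0.002],[0,0,0.004],[0,0,0.006],[0,0,0.008],[0,0,0.01]], spin=[0,0,0,0,0], grip=[1,1,1,1,1])

```text
time_s: 35.7
tcp_pos: [0.485, 0.13, 0.1442]
ee_rot: [[-0.291, -0.957, -0.0], [-0.957, 0.291, -0.0], [0.0, 0.0, -1.0]]
wrist_force: [-0.1, -0.3, -1.4]
gripper_width: 0.136
gripper_force: 30.0
```

```bash
python3 hg.py
```

```text
35.7 [0.48496 0.13    0.14423] slide to above home [-0.00008  0.00009  0.     ] foot 0.060631041109608 yaw 163.08575642653213 [-0.08314 -0.2626  -1.37745] [ 0.08228 -0.12378 -0.02698]
```

>>> servo_tool(slide=[[0,0,0.002],[0,0,0.004],[0,0,0.006],[0,0,0.008],[0,0,0.01]], spin=[0,0,0,0,0], grip=[1,1,1,1,1])

```text
time_s: 36.12
tcp_pos: [0.4851, 0.13, 0.1343]
ee_rot: [[-0.291, -0.957, -0.0], [-0.957, 0.291, -0.0], [0.0, 0.0, -1.0]]
wrist_force: [1.2, -0.5, -1.1]
gripper_width: 0.137
gripper_force: 30.0
```

>>> servo_tool(slide=[[0,0,0.002],[0,0,0.004],[0,0,0.006],[0,0,0.008],[0,0,0.01]], spin=[0,0,0,0,0], grip=[1,1,1,1,1])

```text
time_s: 36.53
tcp_pos: [0.4851, 0.1301, 0.1243]
ee_rot: [[-0.291, -0.957, 0.0], [-0.957, 0.291, 0.0], [-0.0, -0.0, -1.0]]
wrist_force: [1.4, -0.2, -1.7]
gripper_width: 0.133
gripper_force: 30.0
```

```bash
python3 hg.py
```

```text
36.5333 [0.48507 0.13008 0.12434] slide to above home [ 0.00003  0.00017 -0.     ] foot 0.04074315321788881 yaw 163.08769687328976 [ 1.37852 -0.21747 -1.67228] [ 0.1272  -0.08761  0.01621]
```

>>> servo_tool(slide=[[0,0,0.002],[0,0,0.004],[0,0,0.006],[0,0,0.008],[0,0,0.01]], spin=[0,0,0,0,0], grip=[1,1,1,1,1])

```text
time_s: 36.95
tcp_pos: [0.485, 0.1301, 0.1144]
ee_rot: [[-0.291, -0.957, -0.0], [-0.957, 0.291, 0.0], [0.0, 0.0, -1.0]]
wrist_force: [-0.1, -0.4, -0.7]
gripper_width: 0.133
gripper_force: 30.0
```

>>> servo_tool(slide=[[0,0,0.002],[0,0,0.004],[0,0,0.006],[0,0,0.008],[0,0,0.01]], spin=[0,0,0,0,0], grip=[1,1,1,1,1])

```text
time_s: 37.37
tcp_pos: [0.4851, 0.1301, 0.1044]
ee_rot: [[-0.291, -0.957, 0.0], [-0.957, 0.291, -0.0], [0.0, -0.0, -1.0]]
wrist_force: [-0.1, -0.7, -1.2]
gripper_width: 0.135
gripper_force: 30.0
```

>>> servo_tool(slide=[[0,0,0.001],[0,0,0.002],[0,0,0.003],[0,0,0.004],[0,0,0.004]], spin=[0,0,0,0,0], grip=[1,1,1,1,1])

```text
time_s: 37.78
tcp_pos: [0.485, 0.13, 0.1004]
ee_rot: [[-0.291, -0.957, -0.0], [-0.957, 0.291, -0.0], [0.0, 0.0, -1.0]]
wrist_force: [0.5, -0.3, -2.0]
gripper_width: 0.137
gripper_force: 30.0
```

```bash
python3 hg.py
```

```text
37.7833 [0.48497 0.13001 0.10039] slide to above home [-0.00006  0.00009  0.     ] foot 0.016785682814408162 yaw 163.08336679745182 [ 0.53584 -0.25562 -2.02903] [0.06797 0.02648 0.08534]
```

Home is expected in about 2.8 mm. Seating slowly.

>>> servo_tool(slide=[[0,0,0.0005],[0,0,0.001],[0,0,0.0015],[0,0,0.002],[0,0,0.0022]], spin=[0,0,0,0,0], grip=[1,1,1,1,1])

```text
time_s: 38.2
tcp_pos: [0.485, 0.13, 0.0983]
ee_rot: [[-0.291, -0.957, -0.0], [-0.957, 0.291, -0.0], [0.0, 0.0, -1.0]]
wrist_force: [0.4, -1.2, -1.9]
gripper_width: 0.138
gripper_force: 30.0
```

>>> servo_tool(slide=[[0,0,0.0002],[0,0,0.0004],[0,0,0.0006],[0,0,0.0006],[0,0,0.0006]], spin=[0,0,0,0,0], grip=[1,1,1,1,1])

```text
time_s: 38.62
tcp_pos: [0.4851, 0.13, 0.0978]
ee_rot: [[-0.291, -0.957, 0.0], [-0.957, 0.291, -0.0], [0.0, -0.0, -1.0]]
wrist_force: [0.6, 0.6, -0.9]
gripper_width: 0.139
gripper_force: 30.0
```

```bash
python3 hg.py
```

```text
38.6167 [0.48506 0.13003 0.09775] slide to above home [-0.00002  0.00017 -0.     ] foot 0.014154805093981995 yaw 163.08341693344252 [ 0.62809  0.57601 -0.88204] [ 0.11913 -0.04147  0.00115]
```

>>> servo_tool(slide=[[0,0,0.0001],[0,0,0.0002],[0,0,0.0004],[0,0,0.0004],[0,0,0.0004]], spin=[0,0,0,0,0], grip=[1,1,1,1,1])

```text
time_s: 39.03
tcp_pos: [0.4851, 0.1301, 0.0976]
ee_rot: [[-0.291, -0.957, 0.0], [-0.957, 0.291, 0.0], [-0.0, -0.0, -1.0]]
wrist_force: [-0.9, -0.6, 0.3]
gripper_width: 0.138
gripper_force: 30.0
```

```bash
python3 hg.py
```

```text
39.0333 [0.48509 0.13007 0.09758] slide to above home [ 0.00003  0.0002  -0.     ] foot 0.013977275930285013 yaw 163.0920561892906 [-0.86478 -0.55233  0.26195] [ 0.10818  0.2109  -0.01111]
```

Seated: the weight has come off and motion stalls at the original height. Releasing.

>>> servo_tool(slide=[[0,0,0],[0,0,0],[0,0,0],[0,0,0],[0,0,0]], spin=[0,0,0,0,0], grip=[0.84,0.82,0.8,0.75,0.7])

```text
time_s: 39.45
tcp_pos: [0.4851, 0.1301, 0.0974]
ee_rot: [[-0.291, -0.957, 0.0], [-0.957, 0.291, 0.0], [-0.0, -0.0, -1.0]]
wrist_force: [-0.4, 0.6, -0.7]
gripper_width: 0.259
gripper_force: 0.0
```

>>> servo_tool(slide=[[0,0,0],[0,0,0],[0,0,0],[0,0,0],[0,0,0]], spin=[0,0,0,0,0], grip=[0.5,0.3,0,0,0])

```text
time_s: 39.87
tcp_pos: [0.485, 0.13, 0.0973]
ee_rot: [[-0.291, -0.957, 0.0], [-0.957, 0.291, 0.0], [-0.0, 0.0, -1.0]]
wrist_force: [0.4, -0.7, -0.3]
gripper_width: 0.59
gripper_force: 0.0
```

>>> servo_tool(slide=[[0,0,0],[0,0,0],[0,0,-0.002],[0,0,-0.007],[0,0,-0.015]], spin=[0,0,0,0,0], grip=[0,0,0,0,0])

```text
time_s: 40.28
tcp_pos: [0.4847, 0.1298, 0.1123]
ee_rot: [[-0.291, -0.957, -0.001], [-0.957, 0.291, -0.001], [0.001, 0.001, -1.0]]
wrist_force: [-0.6, -0.1, -0.4]
gripper_width: 0.955
gripper_force: 0.0
```

>>> servo_tool(slide=[[0,0,-0.015],[0,0,-0.04],[0,0,-0.07],[0,0,-0.1],[0,0,-0.12]], spin=[0,0,0,0,0], grip=[0,0,0,0,0])

```text
time_s: 40.7
tcp_pos: [0.486, 0.1303, 0.2364]
ee_rot: [[-0.29, -0.957, 0.005], [-0.957, 0.29, 0.002], [-0.003, -0.004, -1.0]]
wrist_force: [0.7, 1.1, -0.4]
gripper_width: 1.001
gripper_force: 0.0
```

>>> servo_tool(slide=[[0,0,-0.03],[0,0,-0.04],[0,0,-0.04],[0,0,-0.04],[0,0,-0.04]], spin=[0,0,0,0,0], grip=[0,0,0,0,0])

```text
time_s: 41.12
tcp_pos: [0.4842, 0.1297, 0.2711]
ee_rot: [[-0.291, -0.957, -0.002], [-0.957, 0.291, -0.001], [0.001, 0.002, -1.0]]
wrist_force: [0.2, -0.6, -0.3]
gripper_width: 0.999
gripper_force: 0.0
```

```bash
sed -i 's/w3.png/w7.png/' a.py; python3 a.py w7
```

```text
(0.096, 0.115) 377 ((483.93994140625, 130.75733947753906), (25.64361000061035, 12.07703971862793), 72.90553283691406) [0.4839 0.1298 0.1066]
(0.085, 0.096) 26 ((481.1302490234375, 119.4625015258789), (2.624051570892334, 11.46034049987793), 80.19581604003906) [0.4805 0.119  0.091 ]
(0.062, 0.075) 379 ((485.5936279296875, 128.66665649414062), (30.699491500854492, 53.29192352294922), 16.931249618530273) [0.484  0.1281 0.0686]
(0.006, 0.018) 8670 ((484.5379333496094, 131.05368041992188), (150.75123596191406, 110.3482437133789), 76.94387817382812) [0.4821 0.1222 0.0136]
[0.4842 0.1297 0.2711] [ 33.5643   8.9766 -14.1883  -0.0441 -66.9764 -50.4776] [[-0.2912 -0.9567 -0.0024]
 [-0.9567  0.2912 -0.0008]
 [ 0.0015  0.0021 -1.    ]]
```

View pics/w7.png

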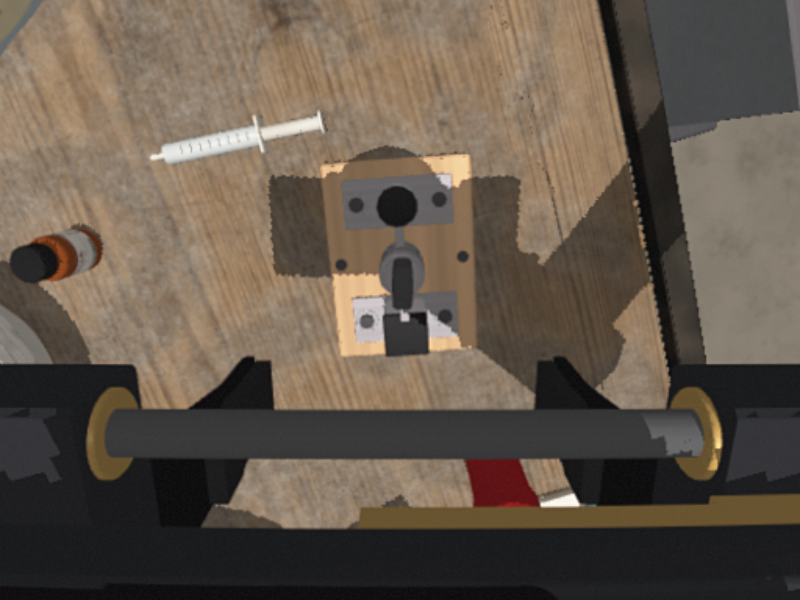

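The pin is home at (402,280), with its top at 106.6 mm as at the start. The syringe, vial and shaker look undisturbed, and the gripper is clear.

```bash
python3 -c "
from station import *
print(finish_job())"
```

```text
the job is handed in; nothing more can be done
None
```

The job is handed in at about 41 s: the pin passed the go gap, was stopped by the no-go anvil and held there at about 7 N for over a second, then went back fully home in the hinge and was released.

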